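# Shim and wedge a plaster model tight in its bench clamp

### The arm

A 6-joint arm with a two-finger parallel gripper is mounted at the origin on a cart in front of the work surface, level with it; the furniture and walls round the work are solid. World frame = base frame: x ahead of the robot, y to its left, z up, the work surface at z = 0. Lengths are in mm, angles in rad, forces in N, time in s.
With the tool pointing down it reaches from about 375 to 900 mm from the base axis. Payload 3.1 kg.
Tool frame: the origin (TCP) lies at the very end of the fingers, on their centre line; the grasp point (between the pads) lies 19 mm behind it (ctrl.hold_point_z is the distance from the TCP to the grasp point, in mm); z points along the fingers, y is the direction in which the jaws open and shut (so a half turn about z gives the same grasp; the last joint's range is limited). The gripper opens to 87 mm and grips with 3 to 60 N. Pads are 19 mm wide; open, the fingers measure 117 mm over their backs; the gripper's body (75 mm by 190 mm) begins 51 mm behind the grasp point.
Start: joints at [-1.312, 0.527, 1.433, -0, 1.181, -0.178], TCP at [264.42, -566.285, 194.848] pointing down, gripper open.
Joint ranges: [-3.08, 3.08], [-0.75, 2.2], [0.22, 2.44], [-1.43, 4.57], [0, 2.65], [-2.85, 2.85]. Speed limits (rad/s): [2.79, 2.79, 3.14, 3.14, 3.14, 3.14].

### API

Orientations are given as [roll, pitch, yaw] about the fixed x, y, z axes, in that order (R = Rz(yaw) Ry(pitch) Rx(roll)).
In Python, from station import state, vision, job, finder, ctrl gives the robot as it stands.
- The arm moves only by the tool move_arm, never from a script. Its argument "deltas" is a list that holds one entry, the list of rows, each a list of 7 numbers: the shift along the world's x, y, z in cm, then the turn, a rotation vector about the world's x, y, z in rad, then the opening, from 0 (shut) to 1 (fully open). A call has 1 to 12 rows; each row shifts and turns the commanded pose from where the row before left it; what a row does not reach is not made up. A row lasts 1/10 s, in which the tool goes at most 50 mm and 8.59 degrees, less where a joint would pass 70% of its speed; a pose out of reach is approached as far as the arm can. A call is refused whole if a number of a shift passes 5 or a number of a turn 0.15, either way. A call with a gripper value outside its range is refused whole. The fingers move at their own pace and stop on an object; "newtons" is the grip in N (left out, the last holds). Time passes only in rows, so rows that do not move let the fingers close. It gives the time, the measured TCP pose, the force and the opening at its end, in the units of the state.
- state(): the state, without advancing time (a new reading comes with each control period).
- vision.snapshot(name): name is "scene" or "side" or "wrist"; returns a dict with "pixels" (384x512x3 uint8, red, green, blue), "mtx" (3x3 intrinsics, pixels), "extrinsics" (4x4, takes a point from world to camera coordinates); the wrist camera has in their place "hand_eye" (4x4, takes a point from camera to tool coordinates, whose origin is the TCP and whose axes are the flange's). Camera axes: x right, y down, z forward; pixel columns grow to the right and rows downward; lengths in mm; the calibration is good to about 2 mm. The wrist camera is an equidistant fisheye: a pixel r from the principal point sees the ray r / f radians off the axis. A picture is of the moment at which its call begins: read the wrist's pose just before it. There is no depth.
- job.job_done(): hands the job in, once; it reports no verdict.
Trained networks look in the newest picture that a camera, given by its name, has taken for a name from the list of things; names that differ only in an ending like _2 or _b are one class to them, and where a whole thing is asked for, a point or a joint stands for the part that bears it (a point fixed in the world has none). Each returns a list of dicts, best first, with "conf" (0 to 1); they miss things now and then, are a little off and sometimes report something else, mostly with a low value. They report only what shows in the picture. A call takes as long as a camera call. They do not tell look-alikes from the thing itself.
- finder.recognise(camera, target): "point" ([row, column] in pixels, amid what is visible of it).
- finder.silhouettes(camera, target): "region" (384x512 bool, what is visible of it) and "point" ([row, column] in pixels, amid what is visible of it).
The state is a dict: "time_s": time; "joint_pos": joint angles; "joint_vel": joint speeds; "tau": joint torques, N m; "tool_pos": TCP position; "ee_rot": TCP orientation; "force": force on the tool from outside, world axes, zero at the start; "wrist_torque": the same for the moment, N m; "opening": finger opening in mm.
Only numpy, scipy, OpenCV 4.12 (cv2) and the standard library are available. Lean on these libraries where they do the work, as an engineer would, in place of code of your own. Each camera call takes 0.05 s, during which the arm holds its last target.

### The job

Clamp the plaster jaw model by packing the open gap between the adjustable stop and the back of the sliding jaw: lift spacers out of their holders by their loops and stand them upright on the clamp floor against the stop, as many as are needed for the wedge to take up what is left (leave any spacer you do not need in its holder). Then put the wedge point-down between the last spacer and the jaw's round bar, its tip at least a centimetre below the top of that bar, and press it down until you feel that it has closed the jaw on the model and is tight, firmly but without crushing the plaster. Finish while still gripping the wedge and holding it tight in the gap, and leave the things standing nearby alone.

Things in the scene. Friction and masses are not known exactly. Their poses are not given: they have to be found in the camera images.
- clamp: fixed clamp, 90 (x) by 190 mm (y) aluminium base; its floor is 10 mm above the bench. Origin: centre of the underside; y is the clamping direction. End wall: inner face at y = +80 mm, 60 mm above the bench. Side lips 74 mm apart end 22 mm above the bench. Along y from + to -: end wall, model, jaw, gap, adjustable stop
- stop: adjustable stop standing across the clamp floor, locked (cannot move during the job), 56 (x) by 14 (y) by 50 mm high; origin at the centre of its underside; its face towards the gap is at y = +7 mm. Its place along the clamp differs every time: the gap is 29 to 55 mm wide with the jaw at rest
- jaw (a joint): the sliding jaw between model and gap: 0 = at rest, held back by a light return spring (0.75 N at rest, 250 N/m); it grows (m) as the jaw moves towards the model (+y of the clamp) and the jaw meets the model after about 4 mm
- jaw_bar (a point): middle of the jaw's upper back edge: its y is the plane of the jaw's back, where the gap begins; its z is the top of a 10 mm thick, 60 mm long round steel bar along the clamp's x (60 mm above the bench, level with the stop's top). The wedge's sloping face bears on this bar
- model: loose plaster jaw model 67 x 66 x 28 mm lying on the clamp floor against the end wall; origin at the centre of its underside. It stays where it is and is clamped by the jaw
- thick_a: loose steel spacer block 20 mm thick, 44 mm wide, 50 mm high, with an upright flat loop (strap) on its top to lift it by: loop 30 mm wide along x, 10 mm thick along y, 34 mm high, flat outer sides. Overall height 84 mm. Origin: centre of its underside; x along its width, y along its 20 mm thickness, z up. It starts upright in its wooden holder with the underside 6 mm above the bench
- thick_b: loose steel spacer block 20 mm thick, 44 mm wide, 50 mm high, with an upright flat loop (strap) on its top to lift it by: loop 30 mm wide along x, 10 mm thick along y, 34 mm high, flat outer sides. Overall height 84 mm. Origin: centre of its underside; x along its width, y along its 20 mm thickness, z up. It starts upright in its wooden holder with the underside 6 mm above the bench. Same as thick_a
- thin: loose steel spacer block 10 mm thick, 44 mm wide, 50 mm high, with an upright flat loop (strap) on its top to lift it by: loop 30 mm wide along x, 8 mm thick along y, 34 mm high, flat outer sides. Overall height 84 mm. Origin: centre of its underside; x along its width, y along its 10 mm thickness, z up. It starts upright in its wooden holder with the underside 6 mm above the bench
- wedge: loose steel wedge, point down; blade 40 mm wide (x), 60 mm long, 5 mm thick at the tip, 0.35 mm more per mm of height. Flat face at y = -2.5 mm (goes against the spacers), sloping face to +y (to the jaw). Origin: centre of the tip's underside, 6 mm above the bench at the start. Takes up what the spacers leave of the gap, if that is 9 to 20 mm with the jaw closed (4 mm wider than at rest)
- wedge_loop (a point): middle of the wedge's upright grip loop on top of the blade, 77 mm above the tip and at y = +10.5 mm of the wedge; the loop is flat, 30 mm wide along x, 10 mm thick along y, 34 mm high (60 to 94 mm above the tip)
- thick_a_holder: fixed wooden holder block of thick_a: 56 mm (x) by 34 mm (y) by 28 mm high with a pocket 22 mm deep; origin at the centre of its underside on the bench; x and y are those of the piece in it
- thick_b_holder: fixed wooden holder block of thick_b: 56 mm (x) by 34 mm (y) by 28 mm high with a pocket 22 mm deep; origin at the centre of its underside on the bench; x and y are those of the piece in it
- thin_holder: fixed wooden holder block of thin: 56 mm (x) by 34 mm (y) by 28 mm high with a pocket 22 mm deep; origin at the centre of its underside on the bench; x and y are those of the piece in it
- wedge_holder: fixed wooden holder block of the wedge: 56 mm (x) by 34 mm (y) by 28 mm high with a pocket 22 mm deep; origin at the centre of its underside on the bench; x and y are those of the piece in it
- burner: bystander: round spirit burner, 74 mm across, 92 mm high; origin at the centre of its underside
- paste_jar: bystander: squat polishing-paste jar with black lid, 49 mm across, 52 mm high; origin at the centre of its underside
- oil_jar: bystander: slim jar with black lid and pale label, 39 mm across, 76 mm high; origin at the centre of its underside
Things that resemble listed ones, but are neither listed nor needed, are in the scene too. What is shaped like the wedge but blue is not meant.

How it is judged:
By the outcome, as a careful person would: the job done as asked, in the order asked, and still so for the second after the job is handed in, while the arm keeps its last pose, push and grip.
It also fails if it takes over 67 s, if anything falls off the work surface, if the arm or the gripper's body presses on something with over 40 N, if the wrist force passes 120 N, or if a joint passes its speed limit or range.

## Working session

There is one attempt and no reset: what is moved stays moved. The work goes in short steps, Python scripts to look and compute and a tool call to move; the robot and the scene stay as the last step left them, time stands still between calls to the robot, and variables do not carry over. Pictures are saved under pics/ and viewed, and the job is handed in when it is done.

Besides the shell and the picture viewer there is one more tool, called after "Request:" as name([rows], argument=value, ...), one row to a line, values as JSON. move_arm: Moves the arm, as the interface text tells. Its arguments: {"type":"object","properties":{"deltas":{"type":"array","items":{"type":"array","items":{"type":"array","items":{"type":"number"}}}},"newtons":{"type":"number"}},"required":["deltas"]}

```bash
ls; mkdir -p pics
python3 - <<'E'
from station import state, vision, job, finder, ctrl
import cv2,numpy as np
print(state()); print(ctrl.hold_point_z)
for n in ("scene","side","wrist"):
    s=vision.snapshot(n); cv2.imwrite(f"pics/{n}0.png",cv2.cvtColor(s["pixels"],cv2.COLOR_RGB2BGR))
    print(n,s["mtx"].tolist(), np.round(s.get("extrinsics",s.get("hand_eye")),4).tolist())
E
```

```text
pics
{'time_s': 0.0, 'joint_pos': array([-1.31248995e+00,  5.28466617e-01,  1.43390102e+00, -2.13444526e-05,
        1.18139418e+00, -1.78486037e-01]), 'joint_vel': array([-0.00100821,  0.00027568,  0.00020101, -0.00126004, -0.00090547,
        0.00181599]), 'tau': array([ 1.22351361e-03, -4.40038705e+01, -1.76591384e+01,  6.34181849e-02,
        5.81452344e-02, -1.50739511e-04]), 'tool_pos': array([ 264.21976414, -565.52856933,  193.87183412]), 'ee_rot': array([-3.13945444e+00, -3.65697820e-04,  4.36800143e-01]), 'force': array([ 0.62588778, -0.43429438, -0.29577904]), 'wrist_torque': array([ 0.00582771, -0.0570866 , -0.00958   ]), 'opening': 87.03576525149275}
18.700000000000003
scene [[467.0448154417291, 0.0, 256.2872641486037], [0.0, 467.0448154417291, 195.8377007392893], [0.0, 0.0, 1.0]] [[-0.4975, -0.8674, 0.0035, 401.5639], [-0.5327, 0.3023, -0.7905, 269.0986], [0.6846, -0.3952, -0.6125, 917.1645], [0.0, 0.0, 0.0, 1.0]]
side [[409.03552651615047, 0.0, 264.65571365144865], [0.0, 409.03552651615047, 192.91217766278515], [0.0, 0.0, 1.0]] [[-0.948, -0.3181, 0.0017, 551.6189], [-0.1339, 0.394, -0.9093, 66.076], [0.2886, -0.8623, -0.4161, 1072.8728], [0.0, 0.0, 0.0, 1.0]]
wrist [[297.3186396354542, 0.0, 251.09852613065485], [0.0, 297.3186396354542, 198.81635637449], [0.0, 0.0, 1.0]] [[0.0004, -0.961, -0.2765, 75.6239], [1.0, 0.0005, -0.0002, -0.2109], [0.0003, -0.2765, 0.961, -189.9192], [0.0, 0.0, 0.0, 1.0]]
```

View pics/scene0.png

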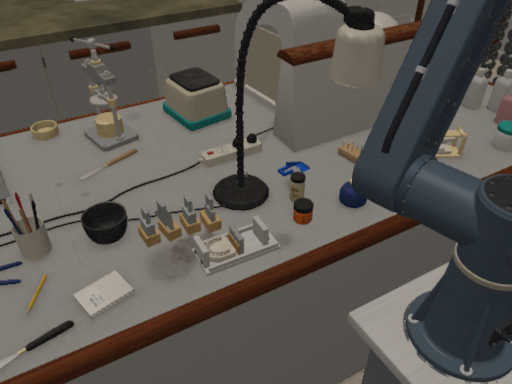

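View pics/side0.png

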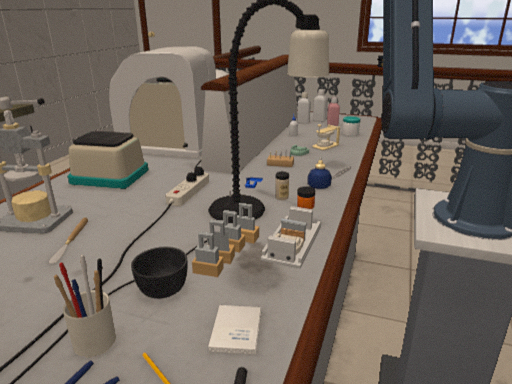

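View pics/wrist0.png

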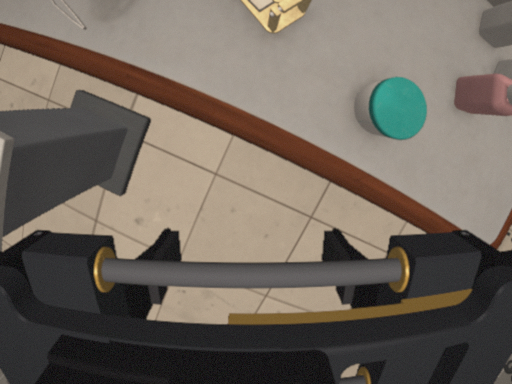

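```bash
cat > h.py <<'E'
from station import state, vision, job, finder, ctrl
import cv2,numpy as np
from scipy.spatial.transform import Rotation as R
def snap(n,save=None):
    st=state(); s=vision.snapshot(n)
    if save: cv2.imwrite(f"pics/{save}.png",cv2.cvtColor(s["pixels"],cv2.COLOR_RGB2BGR))
    K=np.array(s["mtx"])
    if n=="wrist":
        T=np.eye(4);T[:3,:3]=R.from_euler('xyz',st['ee_rot']).as_matrix();T[:3,3]=st['tool_pos']
        s["c2w"]=T@np.array(s["hand_eye"])
    else: s["c2w"]=np.linalg.inv(np.array(s["extrinsics"]))
    s["name"]=n; s["K"]=K
    return s
def ray(s,row,col):
    K=s["K"]; x=(col-K[0,2])/K[0,0]; y=(row-K[1,2])/K[1,1]
    if s["name"]=="wrist":
        t=np.hypot(x,y); k=np.sin(t)/t if t>1e-9 else 1; d=np.array([x*k,y*k,np.cos(t)])
    else: d=np.array([x,y,1.])
    d=s["c2w"][:3,:3]@d; return s["c2w"][:3,3],d/np.linalg.norm(d)
def atz(s,row,col,z):
    o,d=ray(s,row,col); return o+d*(z-o[2])/d[2]
def proj(s,p):
    c=np.linalg.inv(s["c2w"])@np.append(p,1.); K=s["K"]
    if s["name"]=="wrist":
        r=np.hypot(c[0],c[1]); t=np.arctan2(r,c[2]); u,v=c[0]/r*t,c[1]/r*t
    else: u,v=c[0]/c[2],c[1]/c[2]
    return np.array([K[1,1]*v+K[1,2],K[0,0]*u+K[0,2]])
E
python3 - <<'E'
from h import *
for n in ("scene","side","wrist"):
    s=snap(n)
    for t in "clamp stop jaw jaw_bar model thick_a thin wedge wedge_loop thick_a_holder thin_holder wedge_holder burner paste_jar oil_jar".split():
        print(n,t,[(np.round(d["point"]).astype(int).tolist(),round(float(d["conf"]),2)) for d in finder.recognise(n,t)][:6])
E
```

```text
scene clamp [([248, 238], 0.76)]
scene stop [([231, 261], 0.82)]
scene jaw [([238, 232], 0.79)]
scene jaw_bar [([236, 237], 0.62), ([211, 190], 0.34)]
scene model [([246, 218], 0.72), ([220, 143], 0.26)]
scene thick_a [([213, 189], 0.68), ([222, 144], 0.59)]
scene thin [([206, 209], 0.47)]
scene wedge [([216, 164], 0.6), ([166, 292], 0.49)]
scene wedge_loop [([213, 164], 0.56), ([166, 289], 0.56)]
scene thick_a_holder [([227, 187], 0.79)]
scene thin_holder [([226, 191], 0.72), ([222, 211], 0.62)]
scene wedge_holder [([228, 174], 0.61)]
scene burner [([197, 352], 0.96)]
scene paste_jar []
scene oil_jar [([184, 298], 0.96), ([239, 233], 0.3)]
side clamp [([243, 287], 0.56)]
side stop [([218, 302], 0.86)]
side jaw [([226, 292], 0.85)]
side jaw_bar [([228, 296], 0.86), ([197, 304], 0.65), ([222, 232], 0.43)]
side model [([243, 298], 0.6), ([245, 288], 0.41)]
side thick_a [([227, 235], 0.76), ([248, 207], 0.6)]
side thin [([218, 243], 0.8)]
side wedge [([238, 220], 0.76), ([180, 249], 0.46)]
side wedge_loop [([253, 227], 0.61), ([239, 220], 0.57), ([180, 250], 0.57)]
side thick_a_holder [([243, 240], 0.49)]
side thin_holder [([235, 251], 0.48), ([240, 218], 0.46)]
side wedge_holder [([226, 233], 0.54)]
side burner [([176, 322], 0.65), ([184, 284], 0.52)]
side paste_jar [([195, 306], 0.82)]
side oil_jar [([236, 251], 0.71), ([186, 280], 0.61)]
wrist clamp []
wrist stop []
wrist jaw []
wrist jaw_bar []
wrist model []
wrist thick_a []
wrist thin []
wrist wedge []
wrist wedge_loop []
wrist thick_a_holder []
wrist thin_holder []
wrist wedge_holder []
wrist burner []
wrist paste_jar []
wrist oil_jar []
```

Run:
```python
from h import *
a=snap("scene");b=snap("side")
print(state()["time_s"])
p=cv2.cvtColor(a["pixels"],cv2.COLOR_RGB2BGR)[150:280,130:330]; cv2.imwrite("pics/sc1.png",cv2.resize(p,None,fx=4,fy=4,interpolation=cv2.INTER_CUBIC))
p=cv2.cvtColor(b["pixels"],cv2.COLOR_RGB2BGR)[160:280,180:340]; cv2.imwrite("pics/sd1.png",cv2.resize(p,None,fx=5,fy=5,interpolation=cv2.INTER_CUBIC))
np.savez("cal.npz",a=a["c2w"],b=b["c2w"])
for c,r in ((144,222),(164,216),(189,213),(209,206)): print(np.round(atz(a,r,c,65)))
for c,r in ((207,248),(220,238),(234,227),(244,218)): print(np.round(atz(b,r,c,65)))
print('clamp',atz(a,248,238,15),atz(b,243,287,15),'oil',atz(a,184,298,38),atz(b,186,280,38),'burn',atz(a,195,352,40),'paste',atz(b,195,306,30))
```

```text
2.65
[549. 447.  65.]
[546. 399.  65.]
[528. 344.  65.]
[528. 291.  65.]
[553. 450.  65.]
[544. 406.  65.]
[534. 353.  65.]
[529. 307.  65.]
clamp [412.39612225 275.27651649  15.        ] [427.21278922 301.17483544  15.        ] oil [526.70069073  33.17641626  38.        ] [520.09109609  46.64245006  38.        ] burn [416.18498023 -59.36591064  40.        ] paste [439.38054128  65.4583754   30.        ]
```

View pics/sc1.png

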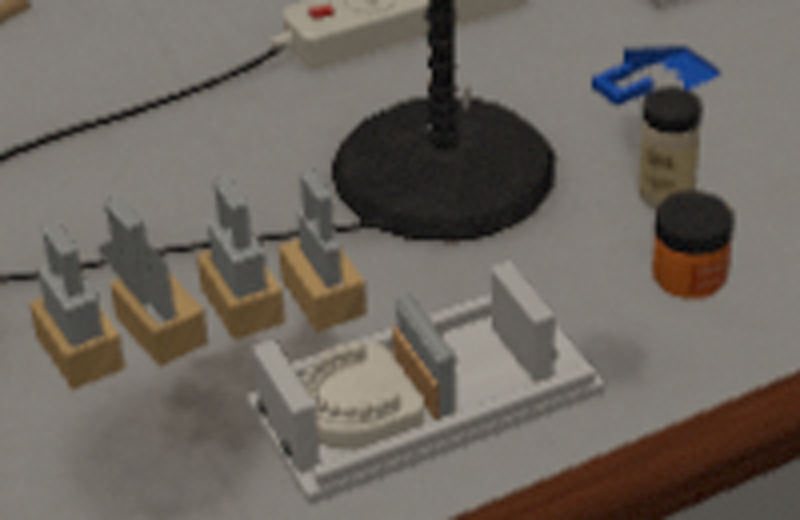

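View pics/sd1.png

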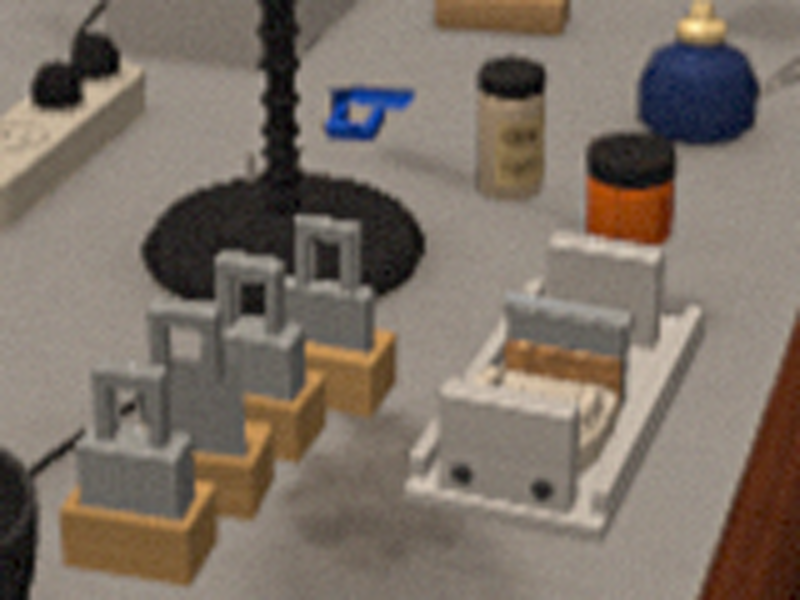

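```bash
cat >> h.py <<'E'
def tri(a,pa,b,pb):
    o1,d1=ray(a,*pa);o2,d2=ray(b,*pb)
    A=np.stack([d1,-d2],1);t=np.linalg.lstsq(A,o2-o1,rcond=None)[0]
    p,q=o1+d1*t[0],o2+d2*t[1]; return np.round((p+q)/2,1),round(float(np.linalg.norm(p-q)),1)
E
python3 - <<'E'
from h import *
a=snap("scene");b=snap("side")
print('head top',tri(a,(20,358),b,(22,310)),'head bottom mid',tri(a,(80,357),b,(74,308)))
print('stem',tri(a,(185,241),b,(200,235)),tri(a,(100,240),b,(120,234)),tri(a,(50,243),b,(50,238)), 'arc top',tri(a,(0,290),b,(2,270)))
print('base edges',atz(a,204,241,0),atz(b,208,236,0))
# crops are x4 scene offset (150,130), x5 side offset(160,180)
def S(x,y): return (150+y/4,130+x/4)
def D(x,y): return (160+y/5,180+x/5)
for n,p,q in [('thickL looptop mid',(60,240),(128,372)),('wedge looptop',(124,210),(182,305)),('thickR looptop',(230,190),(248,260)),('thin looptop',(316,180),(328,222)),
  ('stop top inner-left corner(far x)',(493,268),(553,240)),('stop top near corner',(545,315),(662,255)),
  ('jaw bar far',(405,302),(508,300)),('jaw bar near',(450,355),(628,318))]:
    print(n,tri(a,S(*p),b,D(*q)))
E
```

```text
head top (array([476.1, -53.7, 466.5]), 2.0) head bottom mid (array([479.1, -76.6, 329.7]), 7.3)
stem (array([611.1, 160.2,  29.2]), 4.0) (array([616.7, 152.7, 258.7]), 24.4) (array([590.3, 160.8, 408.9]), 10.7) arc top (array([542.7,  76.1, 510.3]), 7.0)
base edges [568.73404789 183.29521121   0.        ] [615.6823219  146.70624045   0.        ]
thickL looptop mid (array([560.7, 436.8,  88.1]), 0.6)
wedge looptop (array([553.6, 399.1, 100.3]), 0.4)
thickR looptop (array([552. , 334.6,  90.6]), 1.4)
thin looptop (array([532.8, 287.3,  91.4]), 3.7)
stop top inner-left corner(far x) (array([443.1, 217.2,  61.7]), 0.5)
stop top near corner (array([391.2, 212.5,  61.2]), 3.3)
jaw bar far (array([449. , 272.6,  55.5]), 0.7)
jaw bar near (array([393. , 273.2,  57.7]), 1.9)
```

Request:
move_arm([
  [[-2,4.5,0,0,0,0,1],[-2,4.5,0,0,0,0,1],[-2,4.5,0,0,0,0,1],[0,0,0,0,0,0,1]],
])

```text
time_s: 3.15
tool_pos: [201.8, -419.8, 192.8]
ee_rot: [-3.127, -0.003, 0.437]
force: [-0.8, -0.3, -0.4]
opening: 87.4
```

Run:
```python
from h import *
s=state();print(s['time_s'],s['joint_pos'],s['tool_pos'],s['ee_rot'])
```

```text
3.15 [-1.36317819e+00  3.24122560e-01  1.81007345e+00 -3.06446115e-04
  1.02278204e+00 -2.29271525e-01] [ 201.77641773 -419.78576236  192.80271409] [-3.1265509  -0.00324418  0.43702693]
```

Request:
move_arm([
  [[0,0,5,0,0,0,1],[0,0,5,0,0,0,1],[0,0,0,0,0,0,1]],
])

```text
time_s: 3.45
tool_pos: [205.7, -436.6, 301.9]
ee_rot: [3.125, 0.004, 0.437]
force: [-0.2, -1.5, 0.1]
opening: 86.5
```

Run:
```python
from h import *
s=state();print(s['time_s'],s['joint_pos'],s['tool_pos'],s['ee_rot'])
```

```text
3.45 [-1.36265783e+00  2.01433968e-01  1.64181943e+00  1.81860656e-04
  1.28183828e+00 -2.28753690e-01] [ 205.7169903  -436.60203842  301.89730201] [3.12548174 0.00357107 0.43681304]
```

Run:
```python
import numpy as np
J=[[-1.31248995e+00,5.28466617e-01,1.43390102e+00,0,1.18139418e+00],[-1.36317819e+00,3.24122560e-01,1.81007345e+00,0,1.02278204e+00],[-1.36265783e+00,2.01433968e-01,1.64181943e+00,0,1.28183828]]
P=[[264.21976414,-565.52856933,193.87183412],[201.77641773,-419.78576236,192.80271409],[205.7169903,-436.60203842,301.89730201]]
A=[];b=[]
for j,p in zip(J,P):
    u=np.array([np.cos(j[0]),np.sin(j[0])]);v=np.array([-u[1],u[0]])
    r=u@p[:2]; print(r,v@p[:2])
    t1=j[1];t2=t1+j[2];t3=t2+j[4]
    A.append([np.sin(t1),np.sin(t2),0,-0+1*0]);b.append(r-270*np.sin(t3)*0)
    A.append([np.cos(t1),np.cos(t2),1,0]);b.append(p[2])
A=np.array(A)[:,:3]
x,res,*_=np.linalg.lstsq(A,np.array(b),rcond=None);print(x,A@x-b)
```

```text
614.2598045542735 110.9934187219203
452.36284916667773 110.9128564501132
469.68811313435316 111.0580768376641
[ 533.68803801  363.14749762 -123.61637586] [ -9.50804708   4.80269335  24.62560092  -4.46373355 -13.15880622
  -0.3389598 ]
```

```bash
cat > fk.py <<'E'
import numpy as np
J=[[-1.31248995e+00,5.28466617e-01,1.43390102e+00,0,1.18139418e+00],[-1.36317819e+00,3.24122560e-01,1.81007345e+00,0,1.02278204e+00],[-1.36265783e+00,2.01433968e-01,1.64181943e+00,0,1.28183828]]
P=[[264.21976414,-565.52856933,193.87183412],[201.77641773,-419.78576236,192.80271409],[205.7169903,-436.60203842,301.89730201]]
if __name__=="__main__":
  for extra in (0,1,2):
    A=[];b=[]
    for j,p in zip(J,P):
        u=np.array([np.cos(j[0]),np.sin(j[0])])
        t1=j[1];t2=t1+j[2];t3=t2+j[4]
        e=[[],[1],[-np.cos(t2)]][extra];f=[[],[0],[np.sin(t2)]][extra]
        A.append([np.sin(t1),np.sin(t2),np.sin(t3),0]+e);b.append(u@p[:2])
        A.append([np.cos(t1),np.cos(t2),np.cos(t3),1]+f);b.append(p[2])
    A=np.array(A)
    x,res,rk,sv=np.linalg.lstsq(A,np.array(b),rcond=None);print(x,A@x-b,sv)
E
python3 fk.py
```

```text
[ 612.04359819  333.79162532 1580.85852963 1372.60873498] [-0.56349046 -0.95720284  0.44012483  1.04347551  0.32965756 -0.08627267] [3.01449054 1.69680832 0.18302113 0.01384125]
[ 612.77080951  338.87237842 1565.79534737 1358.87678716   -4.95031767] [-0.41827306 -0.93702283  0.24864526  0.3488281   0.1696278   0.58819473] [3.01488371 2.41960735 0.18456447 0.14742752 0.01332618]
[ 588.00012623  391.69970726  333.16834488  274.20559154 -114.09942342] [ 9.97802090e-08  4.77488300e-07  2.82017254e-08  3.94127170e-07
  4.37090080e-08 -8.71614532e-07] [3.41997731e+00 1.80026460e+00 1.93284655e-01 1.59507694e-01
 9.70687130e-04]
```

Request:
move_arm([
  [[0,0,5,0,0,0,1],[0,0,5,0,0,0,1],[0,0,5,0,0,0,1],[0,0,5,0,0,0,1],[0,0,5,0,0,0,1],[0,0,5,0,0,0,1],[1.6,3.7,0,0,0,0.1,1],[1.6,3.7,0,0,0,0.1,1],[0,0,0,0,0,0,1]],
])

```text
time_s: 4.35
tool_pos: [237.6, -354.0, 596.7]
ee_rot: [3.138, -0.0, 0.642]
force: [0.6, -1.0, -0.6]
opening: 87.2
```

Request:
move_arm([
  [[1.8,3.7,0.5,0,0,0.1,1],[2,3.7,0.5,0,0,0.1,1],[2.1,3.7,0,0,0,0.1,1],[2.1,3.7,0,0,0,0.1,1],[2.1,3.7,0,0,0,0.1,1],[2.1,3.7,0,0,0,0.1,1],[1.0,4.2,0,0,0,0.1,1],[0.5,4.2,0,0,0,0.1,1],[0,4.2,0,0,0,0.1,1],[0,4.2,0,0,0,0.05,1],[0,0,0,0,0,0,1]],
])

```text
time_s: 5.45
tool_pos: [373.2, 36.5, 605.0]
ee_rot: [3.141, -0.001, 1.595]
force: [0.3, -0.1, -0.3]
opening: 87.0
```

Request:
move_arm([
  [[0,4.7,0,0,0,0,1],[0,4.7,0,0,0,0,1],[0,4.7,0,0,0,0,1],[1.0,4.7,0,0,0,0,1],[2,4,-2,0,0,0,1],[2,2.5,-3.5,0,0,0,1],[2,1,-4.4,0,0,0,1],[2,1,-4.4,0,0,0,1],[1,1,-4.7,0,0,0,1],[0,0,-5,0,0,0,1],[0,0,-5,0,0,0,1],[0,0,-5,0,0,0,1]],
])

```text
time_s: 6.65
tool_pos: [474.5, 314.4, 262.0]
ee_rot: [3.142, 0.001, 1.585]
force: [-0.5, 0.1, -0.2]
opening: 86.9
```

Request:
move_arm([
  [[0,0,-1,0,0,-0.02,1],[0,0,0,0,0,0,1],[0,0,0,0,0,0,1]],
])

```text
time_s: 6.95
tool_pos: [475.8, 316.0, 257.0]
ee_rot: [3.137, -0.002, 1.566]
force: [0.0, 0.2, 0.1]
opening: 86.9
```

Run:
```python
from h import *
s=snap("wrist","w1");st=state();print(st['time_s'],st['tool_pos'],st['ee_rot'],st['joint_vel'])
cv2.imwrite("pics/w1b.png",cv2.resize(cv2.imread("pics/w1.png"),(768,576),interpolation=cv2.INTER_CUBIC))
for t in "stop jaw jaw_bar thick_a thin wedge wedge_holder thin_holder".split():
    print(t,[(np.round(d["point"],1).tolist(),round(float(d["conf"]),2)) for d in finder.recognise("wrist",t)][:6])
```

```text
7.0 [476.00469435 316.28914371 257.7564371 ] [ 3.13586564e+00 -2.24358706e-03  1.56617108e+00] [ 0.00646506 -0.01416256 -0.00028575  0.00020665 -0.00230708 -0.00060557]
stop [([237.5, 213.4], 0.59), ([194.5, 294.7], 0.51)]
jaw [([196.5, 215.4], 0.95), ([180.1, 286.3], 0.67)]
jaw_bar [([199.9, 216.8], 0.67)]
thick_a [([158.3, 305.2], 0.75), ([87.1, 314.8], 0.7), ([180.7, 288.6], 0.39)]
thin [([196.1, 293.8], 0.79)]
wedge [([113.8, 309.3], 0.95), ([129.7, 306.1], 0.71)]
wedge_holder [([128.3, 302.8], 0.59)]
thin_holder [([183.4, 286.0], 0.73)]
```

View pics/w1b.png

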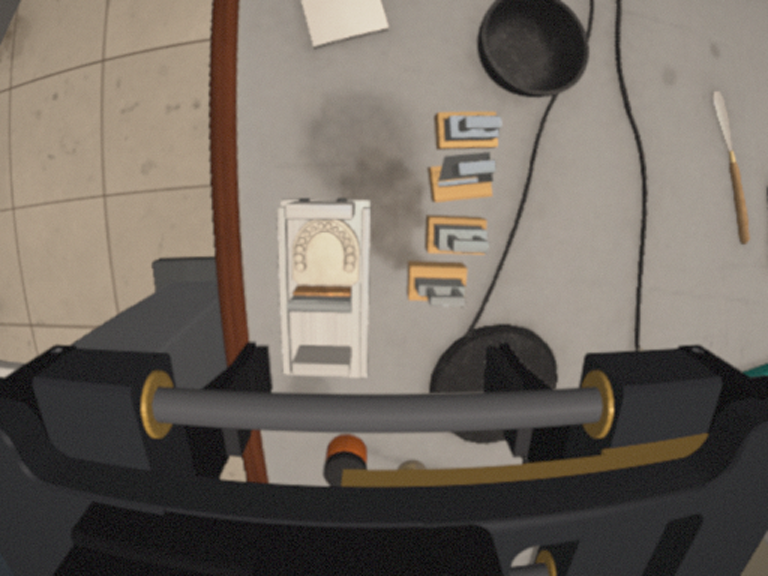

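Run:
```python
import cv2
i=cv2.imread("pics/w1.png")
cv2.imwrite("pics/w1c.png",cv2.resize(i[125:260,180:260],None,fx=4.4,fy=4.4,interpolation=cv2.INTER_CUBIC))
cv2.imwrite("pics/w1d.png",cv2.resize(i[65:210,265:345],None,fx=4,fy=4,interpolation=cv2.INTER_CUBIC))
```

```text
(no output)
```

View pics/w1c.png

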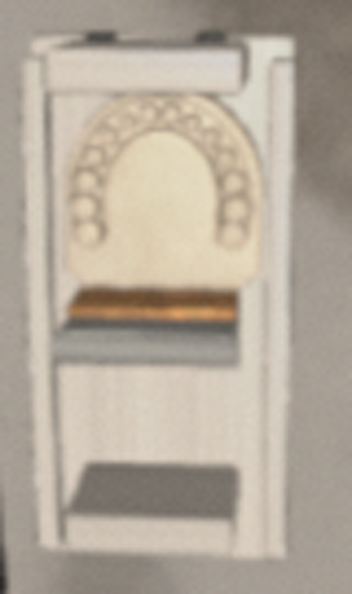

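View pics/w1d.png

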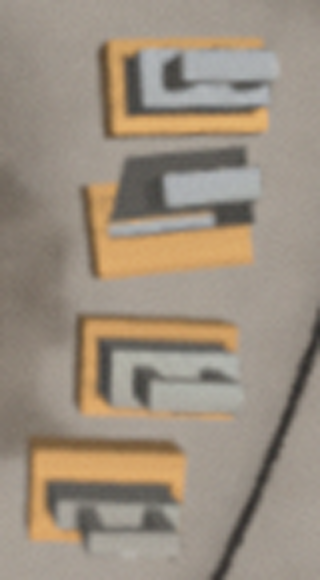

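```bash
cat > m1.py <<'E'
from h import *
import json
T=np.eye(4);T[:3,:3]=R.from_euler('xyz',[3.13586564,-2.24358706e-03,1.56617108]).as_matrix();T[:3,3]=[476.00469435,316.28914371,257.7564371]
he=None
s=vision.snapshot("wrist"); s["c2w"]=T@np.array(s["hand_eye"]);s["K"]=np.array(s["mtx"]);s["name"]="wrist"
c=lambda x,y,z:atz(s,125+y/4.4,180+x/4.4,z)[:2]
d=lambda x,y,z:atz(s,65+y/4,265+x/4,z)[:2]
def seg(n,p,q):
    v=q-p;print(n,np.round(p,1),np.round(q,1),'mid',np.round((p+q)/2,1),'len',round(np.hypot(*v),1),'ang',round(np.arctan2(v[1],v[0]),3))
seg('stop inner top',c(68,515,60),c(232,518,60))
seg('stop outer top',c(66,542,60),c(230,547,60))
seg('bar back',c(57,361,56.5),c(240,363,56.5))
seg('base L edge low z10',c(26,62,10),c(42,547,10))
seg('base R edge',c(294,50,10),c(284,555,10))
seg('lip R top',c(273,57,22),c(266,552,22))
seg('lip L inner',c(46,60,22),c(62,540,22))
seg('endwall inner top',c(50,88,60),c(240,90,60))
seg('endwall outer top',c(50,45,60),c(245,42,60))
for n,z,ps in [('thick1',90,[(180,52),(277,52),(275,82),(183,80)]),('wedge',100,[(165,175),(258,168),(260,197),(168,205)]),('thick2',90,[(150,380),(242,376),(243,408),(150,412)]),('thin',90,[(90,535),(180,530),(180,555),(92,559)])]:
    P=np.array([d(*p,z) for p in ps]); v=(P[1]+P[2]-P[0]-P[3])/2;w=(P[0]+P[1]-P[2]-P[3])/2
    print(n,np.round(P.mean(0),1),'size',np.round([np.hypot(*v),np.hypot(*w)],1),'ang',round(np.arctan2(v[1],v[0]),3),)
for n,ps in [('h1',[(108,41),(267,39),(268,130),(110,135)]),('hw',[(87,187),(0,0),(254,262),(100,277)]),('h2',[(83,317),(240,322),(240,413),(83,413)]),('ht',[(33,443),(185,452),(185,540),(33,540)])]:
    seg(n+' bottom edge',d(*ps[3],28),d(*ps[2],28)); seg(n+' left',d(*ps[0],28),d(*ps[3],28))
E
python3 m1.py
```

```text
stop inner top [396.2 216.9] [450.2 216.2] mid [423.2 216.6] len 54.0 ang -0.013
stop outer top [394.8 207.1] [449.3 205.7] mid [422.  206.4] len 54.5 ang -0.025
bar back [395.5 268.8] [453.8 267.9] mid [424.6 268.4] len 58.3 ang -0.015
base L edge low z10 [380.3 360. ] [375.1 181. ] mid [377.7 270.5] len 179.1 ang -1.6
base R edge [471.1 362.2] [465.9 178.4] mid [468.5 270.3] len 183.9 ang -1.599
lip R top [464.3 360.8] [459.6 185.5] mid [462.  273.1] len 175.3 ang -1.598
lip L inner [389.7 361.3] [385.5 189.8] mid [387.6 275.5] len 171.6 ang -1.595
endwall inner top [398.2 355.5] [455.4 353.8] mid [426.8 354.7] len 57.2 ang -0.031
endwall outer top [398.7 368.5] [457.1 368.1] mid [427.9 368.3] len 58.4 ang -0.007
thick1 [563.  436.2] size [29.6  9. ] ang 0.048
wedge [555.9 398.8] size [28.3  8.8] ang 0.119
thick2 [554.7 334.7] size [29.5 10.1] ang 0.054
thin [537.2 286.3] size [28.7  8.1] ang 0.045
h1 bottom edge [535.3 417.2] [592.7 421.5] mid [564.  419.3] len 57.5 ang 0.073
h1 left [534.6 451. ] [535.3 417.2] mid [535.  434.1] len 33.8 ang -1.55
hw bottom edge [532.2 366.6] [588.3 373.4] mid [560.3 370. ] len 56.5 ang 0.12
hw left [527.3 398.5] [532.2 366.6] mid [529.7 382.6] len 32.3 ang -1.418
h2 bottom edge [526.9 317.6] [585.2 318. ] mid [556.  317.8] len 58.3 ang 0.007
h2 left [526.3 352.3] [526.9 317.6] mid [526.6 334.9] len 34.7 ang -1.554
ht bottom edge [509.5 270.1] [566.6 269.8] mid [538. 270.] len 57.1 ang -0.006
ht left [508.9 306.6] [509.5 270.1] mid [509.2 288.3] len 36.4 ang -1.556
```

Request:
move_arm([
  [[4,1,0,0,0,0.022,0.52],[3.9,0.85,0,0,0,0.022,0.52],[0,0,-4.5,0,0,0,0.52],[0,0,-4.5,0,0,0,0.52],[0,0,-2.5,0,0,0,0.52],[0,0,0,0,0,0,0.52],[0,0,0,0,0,0,0.52]],
])

```text
time_s: 8.15
tool_pos: [552.8, 334.4, 140.1]
ee_rot: [3.141, -0.0, 1.611]
force: [0.3, 0.4, 0.4]
opening: 46.7
```

Run:
```python
from h import *
s=snap("wrist","w2");st=state();print(st['time_s'],st['tool_pos'],st['ee_rot'],st['opening'])
i=cv2.imread("pics/w2.png");cv2.imwrite("pics/w2b.png",cv2.resize(i[60:384,100:420],None,fx=1.85,fy=1.85,interpolation=cv2.INTER_CUBIC))
print(proj(s,[554.7,334.7,90]))
```

```text
8.2 [553.72313079 334.79318129 141.43734417] [ 3.13874788e+00 -1.03470904e-03  1.61084817e+00] 46.00540235921474
[206.48793099 253.63266015]
```

View pics/w2b.png

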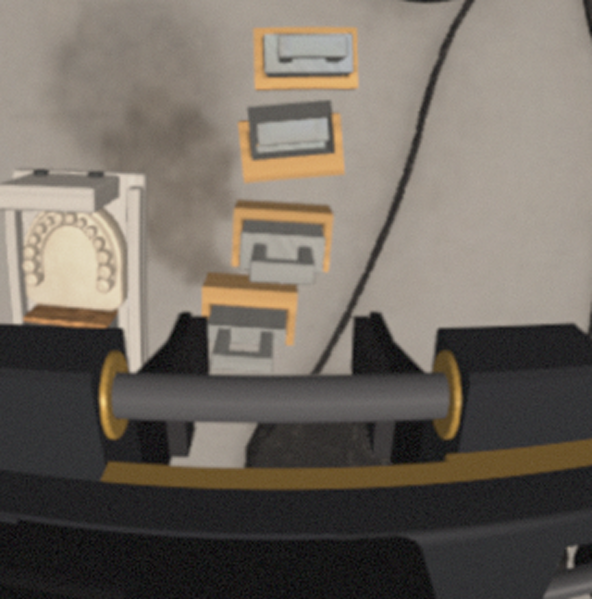

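Request:
move_arm([
  [[0,0,-3,0,0,-0.03,0.52],[0,0,-3,0,0,0,0.52],[0,0,-1.6,0,0,0,0.52],[0,0,0,0,0,0,0.52],[0,0,0,0,0,0,0.52]],
])

```text
time_s: 8.7
tool_pos: [554.1, 335.0, 66.0]
ee_rot: [3.138, -0.001, 1.581]
force: [-0.0, 0.0, 0.5]
opening: 45.5
```

Request:
move_arm([
  [[0,0,-0.4,0,0,0,0.25],[0,0,0,0,0,0,0.25],[0,0,0,0,0,0,0.25],[0,0,0,0,0,0,0.25]],
], newtons=45)

```text
time_s: 9.1
tool_pos: [554.2, 334.8, 61.8]
ee_rot: [3.137, -0.001, 1.581]
force: [2.2, -0.1, 18.5]
opening: 24.9
```

Run:
```python
from h import *
a=snap("scene","s3");b=snap("side","d3");st=state();print(st['time_s'],st['tool_pos'],st['force'],st['opening'],st['wrist_torque'])
i=cv2.imread("pics/s3.png")[130:280,100:300];j=cv2.imread("pics/d3.png")[130:280,160:360]
cv2.imwrite("pics/c3.png",cv2.resize(cv2.hconcat([i,j]),None,fx=2,fy=2,interpolation=cv2.INTER_CUBIC))
```

```text
9.2 [555.58774381 335.15317236  62.80058299] [ 1.02766627 -0.87207189  8.63782476] 23.033761926635886 [-0.19394965 -0.30988057  0.05332919]
```

View pics/c3.png

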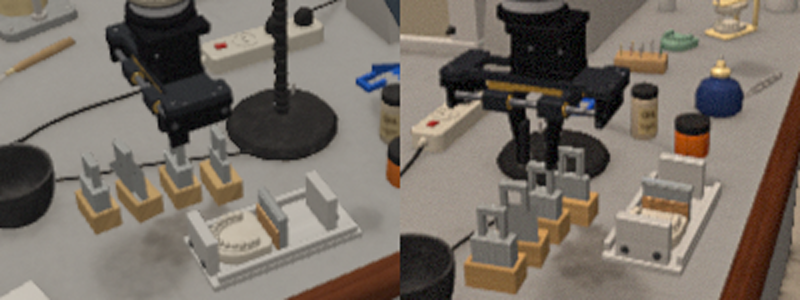

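Run:
```python
import cv2
i=cv2.imread("pics/s3.png")[150:240,150:230];j=cv2.imread("pics/d3.png")[170:260,200:280]
cv2.imwrite("pics/c3b.png",cv2.resize(cv2.hconcat([i,j]),None,fx=5,fy=5,interpolation=cv2.INTER_CUBIC))
```

```text
(no output)
```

View pics/c3b.png

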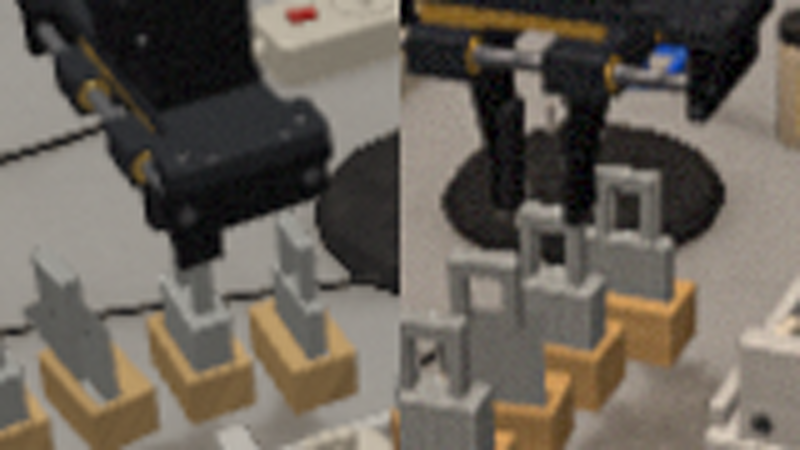

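Run:
```python
from h import *
a=snap("scene");b=snap("side");st=state();print(st['time_s'],st['tool_pos'],st['force'],st['opening'])
print('near finger tip',tri(a,(150+268/5,150+198/5),b,(170+222/5,200+178/5)))
Rm=R.from_euler('xyz',st['ee_rot']).as_matrix()
for sg in(-1,1):
  for z in (0,-20):
    p=st['tool_pos']+Rm@np.array([0,sg*18,z]); print(np.round(p,1),'scene',proj(a,p),'side',proj(b,p))
for p in ([554.7,334.7,90],[554.7,334.7,56]): print('loop scene',proj(a,p),'side',proj(b,p))
```

```text
9.3 [555.7137666  334.99956353  62.7742998 ] [ 1.38751468 -1.0353547   7.72873905] 22.25056812340259
near finger tip (array([535.9, 336.8,  86.5]), 2.4)
[537.7 334.8  62.6] scene [210.2426249  190.84656431] side [223.83740164 235.73769628]
[537.6 334.8  82.6] scene [203.73273845 190.18979673] side [215.90348369 235.55502302]
[573.7 335.2  62.9] scene [202.03273939 184.77184698] side [221.32721822 220.8789769 ]
[573.6 335.1  82.9] scene [195.57363807 184.06277784] side [213.45687234 220.56304043]
loop scene [197.38283895 187.07317362] side [211.78914632 228.30970563]
loop scene [208.45918862 188.29890787] side [225.22931701 228.8419963 ]
```

Run:
```python
from h import *
s=snap("wrist","w4");st=state();print(st['time_s'],st['opening'],st['force'])
i=cv2.imread("pics/w4.png");cv2.imwrite("pics/w4b.png",cv2.resize(i[150:384,140:380],None,fx=2.5,fy=2.5,interpolation=cv2.INTER_CUBIC))
print(proj(s,[554.7,334.7,90]),proj(s,st['tool_pos']))
```

```text
9.35 22.400529583934023 [ 0.44440263 -0.08262914  8.61777004]
[245.75967173 250.09332911] [228.71508863 251.40857872]
```

View pics/w4b.png

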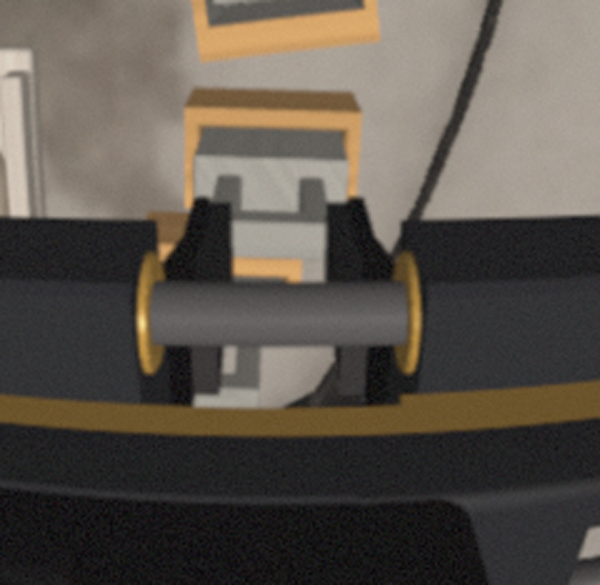

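Run:
```python
from h import *
s=snap("wrist");st=state()
for off in (0,-24):
    for p in ([526.3,352.3,28],[582.3,352.3,28],[539.7,339.7,90],[569.7,339.7,90],[539.7,329.7,90],[532.7,344.7,56],[576.7,344.7,56]):
        q=proj(s,np.array(p)+[0,0,off]); print(off,p,'crop xy',np.round([(q[1]-140)*2.5,(q[0]-150)*2.5]))
    for sg in(-1,1):
      for y in (-9.5,9.5):
        T=s["c2w"]@np.linalg.inv(np.array(s["hand_eye"])); q=proj(s,(T@np.array([y,sg*11.2,0,1]))[:3]); print('tip',sg,y,np.round([(q[1]-140)*2.5,(q[0]-150)*2.5]))
```

```text
0 [526.3, 352.3, 28] crop xy [185. 103.]
0 [582.3, 352.3, 28] crop xy [363. 105.]
0 [539.7, 339.7, 90] crop xy [213. 220.]
0 [569.7, 339.7, 90] crop xy [338. 220.]
0 [539.7, 329.7, 90] crop xy [214. 257.]
0 [532.7, 344.7, 56] crop xy [197. 154.]
0 [576.7, 344.7, 56] crop xy [354. 156.]
tip -1 -9.5 [238. 228.]
tip -1 9.5 [237. 164.]
tip 1 -9.5 [319. 228.]
tip 1 9.5 [320. 164.]
-24 [526.3, 352.3, 28] crop xy [192.  86.]
-24 [582.3, 352.3, 28] crop xy [355.  87.]
-24 [539.7, 339.7, 90] crop xy [219. 184.]
-24 [569.7, 339.7, 90] crop xy [331. 185.]
-24 [539.7, 329.7, 90] crop xy [220. 218.]
-24 [532.7, 344.7, 56] crop xy [204. 130.]
-24 [576.7, 344.7, 56] crop xy [346. 131.]
tip -1 -9.5 [238. 228.]
tip -1 9.5 [237. 164.]
tip 1 -9.5 [319. 228.]
tip 1 9.5 [320. 164.]
```

Request:
move_arm([
  [[0,0,1.5,0,0,0,0.25],[0,0,1.5,0,0,0,0.7],[0,0,0,0,0,0,0.7],[0,0,0,0,0,0,0.7],[-0.1,0,-2.5,0,0,0,0.7],[0,0,-2.3,0,0,0,0.7],[0,0,0,0,0,0,0.7],[0,0,0,0,0,0,0.7]],
])

```text
time_s: 10.2
tool_pos: [550.7, 334.0, 41.1]
ee_rot: [-3.14, 0.001, 1.581]
force: [0.2, 0.5, -1.0]
opening: 60.1
```

Run:
```python
from h import *
s=snap("wrist","w5");b=snap("side","d5");st=state();print(st['time_s'],st['opening'],st['force'],st['tool_pos'])
i=cv2.imread("pics/w5.png")[150:330,140:380];j=cv2.imread("pics/d5.png")[160:280,180:340];
cv2.imwrite("pics/c5.png",cv2.resize(i,None,fx=2.5,fy=2.5,interpolation=cv2.INTER_CUBIC));cv2.imwrite("pics/c5d.png",cv2.resize(j,None,fx=5,fy=5,interpolation=cv2.INTER_CUBIC))
```

```text
10.3 60.54291219601651 [ 0.07790984 -0.48058686  0.92908415] [552.13526265 334.53473037  42.66909199]
```

View pics/c5d.png

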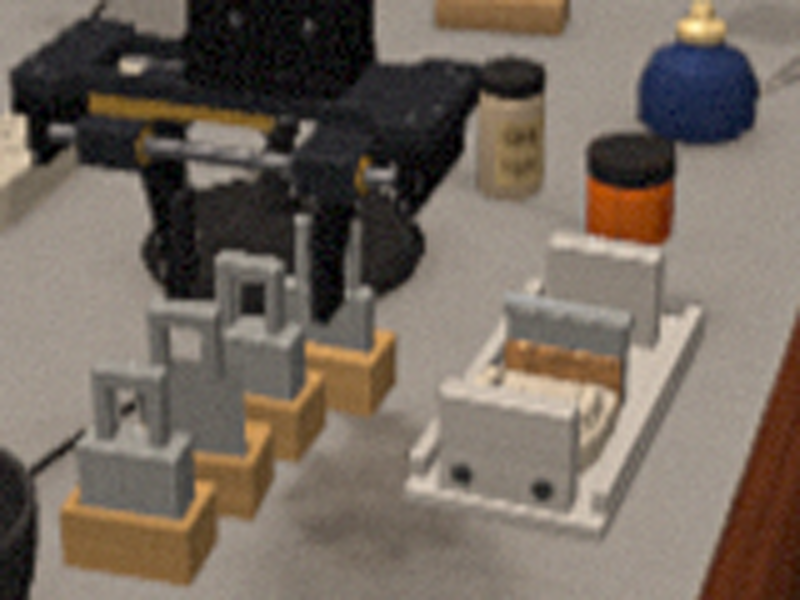

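View pics/c5.png

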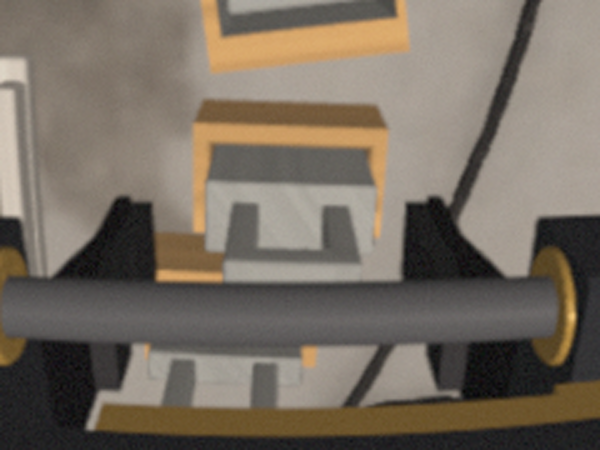

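Request:
move_arm([
  [[0.3,0,-0.3,0,0,0,0.6],[0,0,0,0,0,0,0.25],[0,0,0,0,0,0,0.25],[0,0,0,0,0,0,0.25],[0,0,0,0,0,0,0.25]],
], newtons=45)

```text
time_s: 10.8
tool_pos: [554.4, 334.2, 39.0]
ee_rot: [3.142, -0.0, 1.581]
force: [0.1, 0.1, 0.4]
opening: 29.2
```

Request:
move_arm([
  [[0,0,2,0,0,0,0.25],[0,0,4,0,0,0,0.25],[0,0,4.5,0,0,0,0.25],[0,0,1,0,0,0,0.25],[-3.5,-2.5,0,0,0,-0.02,0.25],[-3.5,-2.5,0,0,0,-0.015,0.25],[-3.5,-2.5,0,0,0,0,0.25],[-2.7,-2.2,0,0,0,0,0.25],[0,0,0,0,0,0,0.25],[0,0,0,0,0,0,0.25]],
])

```text
time_s: 11.8
tool_pos: [422.0, 237.0, 153.8]
ee_rot: [3.142, -0.0, 1.545]
force: [0.4, 0.8, -0.6]
opening: 29.6
```

Run:
```python
from h import *
s=snap("wrist","w6");st=state();a=snap("scene","s6");b=snap("side","d6");print(st['time_s'],st['opening'],st['force'],st['tool_pos'],st['ee_rot'])
i=cv2.imread("pics/w6.png")[120:320,140:380];j=cv2.imread("pics/d6.png")[160:280,200:340];k=cv2.imread("pics/s6.png")[160:280,140:300]
cv2.imwrite("pics/c6.png",cv2.resize(i,None,fx=3,fy=3,interpolation=cv2.INTER_CUBIC));cv2.imwrite("pics/c6d.png",cv2.resize(cv2.hconcat([j,k]),None,fx=2.6,fy=2.6,interpolation=cv2.INTER_CUBIC))
```

```text
11.85 29.44472912440317 [-0.0544071  -0.86608889 -0.52911461] [423.44324089 237.52792169 153.97052581] [ 3.13992889e+00 -6.70035725e-04  1.54545295e+00]
```

View pics/c6.png

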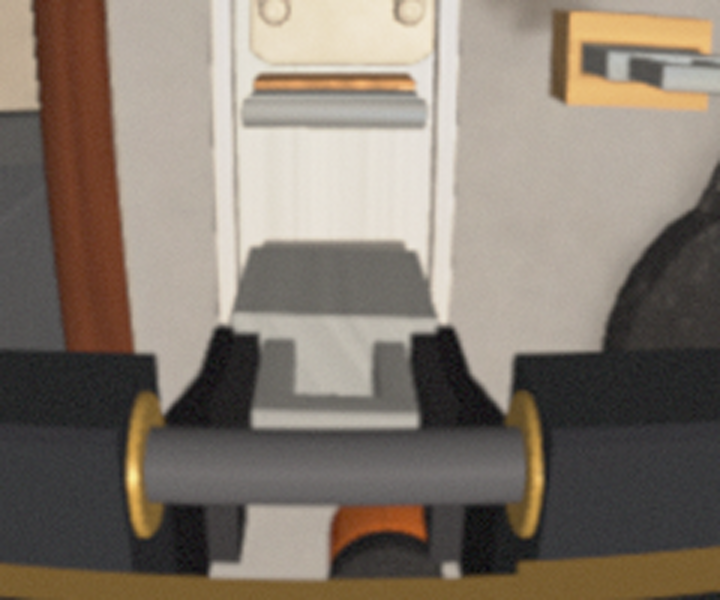

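View pics/c6d.png

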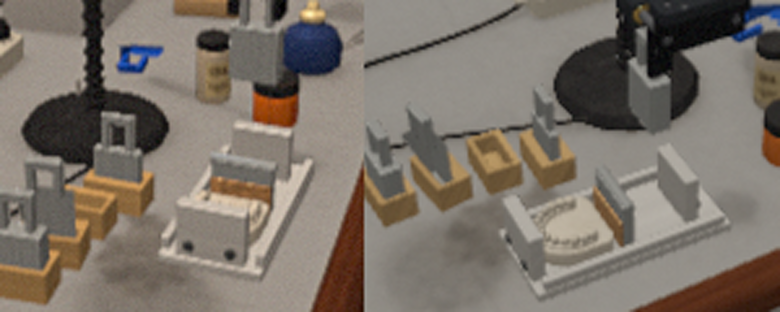

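Run:
```python
from h import *
s=snap("wrist");
c=lambda x,y,z:np.round(atz(s,120+y/3,140+x/3,z)[:2],1)
print('bar back',c(243,125,55.7),c(425,127,55.7),'bar front',c(245,95,58),c(425,96,58))
print('lip inner L',c(237,150,22),c(237,230,22),'lip inner R',c(432,150,22),c(432,230,22))
print('piece bottom', [c(x,y,153.9-39-6+12) for x,y in((252,243),(410,245))],'loop top',[c(x,y,153.9-39+90) for x,y in ((255,405),(418,408))],state()['time_s'])
```

```text
bar back [395.2 269.7] [454.7 267.5] bar front [396.5 279.8] [454.5 278.1]
lip inner L [389.  255.3] [387.5 224.8] lip inner R [460.7 253.5] [460.8 223. ]
piece bottom [array([402.9, 248.5]), array([444.1, 246.9])] loop top [array([410.3, 243.6]), array([438.6, 242.3])] 12.0
```

Request:
move_arm([
  [[0,0,-4,0,0,-0.005,0.25],[0,0,-4,0,0,0,0.25],[0,0,-2,0,0,0,0.25],[0,0,-0.9,0,0,0,0.25],[0,0,0,0,0,0,0.25],[0,0,0,0,0,0,0.25]],
])

```text
time_s: 12.6
tool_pos: [423.6, 237.7, 45.0]
ee_rot: [3.14, -0.001, 1.541]
force: [-0.0, 0.3, -0.9]
opening: 28.9
```

Request:
move_arm([
  [[0,-0.3,0,0,0,0,0.25],[0,-0.3,0,0,0,0,0.25],[0,0,0,0,0,0,0.25],[0,0,0,0,0,0,0.25]],
])

```text
time_s: 13.0
tool_pos: [422.7, 231.1, 45.2]
ee_rot: [3.141, -0.0, 1.54]
force: [-0.1, -0.1, -0.7]
opening: 29.4
```

Request:
move_arm([
  [[0,-0.2,0,0,0,0,0.25],[0,0,0,0,0,0,0.25],[0,0,0,0,0,0,0.25]],
])

```text
time_s: 13.3
tool_pos: [422.4, 229.2, 44.9]
ee_rot: [3.142, -0.0, 1.541]
force: [-0.4, -0.3, -0.9]
opening: 29.2
```

Request:
move_arm([
  [[0.05,-0.15,0,0,0,0,0.25],[0,0,0,0,0,0,0.25],[0,0,0,0,0,0,0.25]],
])

```text
time_s: 13.6
tool_pos: [422.9, 227.8, 44.8]
ee_rot: [-3.142, -0.0, 1.541]
force: [0.1, 0.4, -0.6]
opening: 29.5
```

Request:
move_arm([
  [[0,-0.15,0,0,0,0,0.25],[0,0,0,0,0,0,0.25],[0,0,0,0,0,0,0.25]],
])

```text
time_s: 13.9
tool_pos: [423.0, 227.4, 44.9]
ee_rot: [3.141, -0.002, 1.54]
force: [-0.8, 5.4, -1.2]
opening: 29.8
```

Request:
move_arm([
  [[0,0,-0.2,0,0,0,0.25],[0,0,-0.1,0,0,0,0.25],[0,0,0,0,0,0,0.25]],
])

```text
time_s: 14.2
tool_pos: [423.8, 227.5, 42.5]
ee_rot: [3.139, -0.002, 1.54]
force: [-0.3, 4.7, 3.7]
opening: 29.7
```

Request:
move_arm([
  [[0,0,-0.1,0,0,0,0.25],[0,0,0,0,0,0,0.25]],
])

```text
time_s: 14.4
tool_pos: [423.9, 227.5, 42.5]
ee_rot: [3.139, -0.002, 1.54]
force: [-2.5, 4.9, 12.5]
opening: 29.3
```

Request:
move_arm([
  [[0,0,0.1,0,0,0,0.5],[0,0,0,0,0,0,0.5],[0,0,0,0,0,0,0.5],[0,0,3,0,0,0,0.5],[0,0,5,0,0,0,0.5],[0,0,3,0,0,0,0.5],[0,0,0,0,0,0,0.5]],
])

```text
time_s: 15.1
tool_pos: [426.1, 226.9, 155.5]
ee_rot: [3.133, -0.002, 1.541]
force: [0.7, -0.0, 0.3]
opening: 43.3
```

Run:
```python
from h import *
b=snap("side","d7");a=snap("scene","s7");st=state();print(st['time_s'],st['opening'],st['force'],st['tool_pos'],st['ee_rot'])
j=cv2.imread("pics/d7.png")[160:280,200:340];k=cv2.imread("pics/s7.png")[160:280,140:300]
cv2.imwrite("pics/c7d.png",cv2.resize(cv2.hconcat([j,k]),None,fx=2.6,fy=2.6,interpolation=cv2.INTER_CUBIC))
```

```text
15.2 43.459100353565866 [-0.39729162  0.05336414 -0.1189746 ] [422.95686092 226.04012027 152.05661068] [ 3.14071293e+00 -9.73145156e-05  1.54062308e+00]
```

View pics/c7d.png

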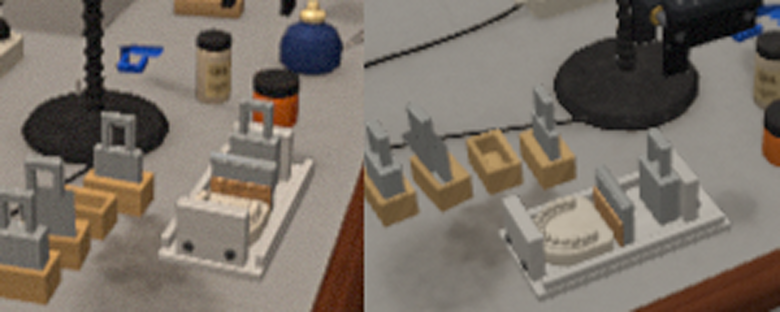

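Request:
move_arm([
  [[2.3,3.5,0,0,0,0.025,0.69],[2.3,3.5,0,0,0,0.025,0.69],[2.3,3.5,0,0,0,0.025,0.69],[2.3,3.5,0,0,0,0,0.69],[2.3,3.5,0,0,0,0,0.69],[2.3,3.5,0,0,0,0,0.69],[0,0,0,0,0,0,0.69],[0,0,0,0,0,0,0.69]],
])

```text
time_s: 16.0
tool_pos: [559.4, 435.7, 148.2]
ee_rot: [-3.136, 0.003, 1.617]
force: [-0.2, -1.3, -1.0]
opening: 60.2
```

Run:
```python
from h import *
s=snap("wrist","w8");st=state();print(st['time_s'],st['opening'],st['tool_pos'],st['ee_rot'])
i=cv2.imread("pics/w8.png")[160:290,180:340]
cv2.imwrite("pics/c8.png",cv2.resize(i,None,fx=4,fy=4,interpolation=cv2.INTER_CUBIC))
q=proj(s,[562,436.3,90]);print((q[1]-180)*4,(q[0]-160)*4)
```

```text
16.05 60.13093285454137 [559.09702815 434.92114421 148.79737258] [-3.13633033e+00  3.05173030e-03  1.61600024e+00]
298.68149384027606 172.70651839080415
```

View pics/c8.png

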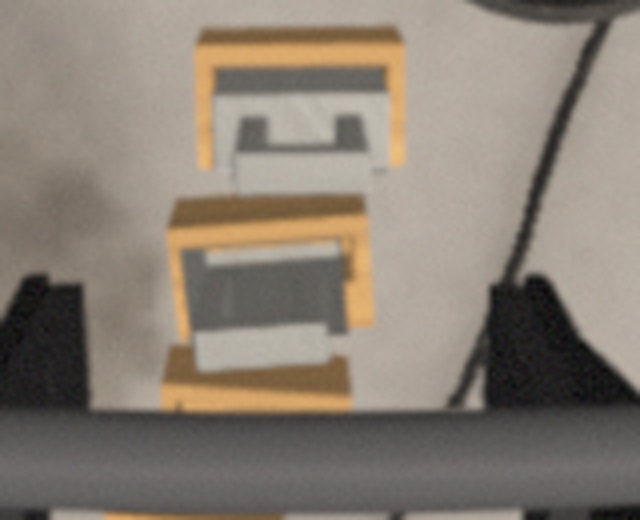

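Request:
move_arm([
  [[0.3,0.1,-4,0,0,0,0.69],[0,0,-4,0,0,0,0.69],[0,0,-2.9,0,0,0,0.69],[0,0,0,0,0,0,0.69],[0,0,0,0,0,0,0.69]],
])

```text
time_s: 16.55
tool_pos: [563.2, 436.0, 42.5]
ee_rot: [-3.14, 0.001, 1.615]
force: [0.5, 0.6, 0.9]
opening: 59.9
```

Request:
move_arm([
  [[0,0,-0.2,0,0,0,0.6],[0,0,0,0,0,0,0.25],[0,0,0,0,0,0,0.25],[0,0,0,0,0,0,0.25],[0,0,0,0,0,0,0.25]],
], newtons=45)

```text
time_s: 17.05
tool_pos: [564.1, 437.4, 41.5]
ee_rot: [3.141, -0.0, 1.616]
force: [-0.6, -0.1, 3.0]
opening: 29.5
```

Request:
move_arm([
  [[0,0,2,0,0,0,0.25],[0,0,4,0,0,0,0.25],[0,0,4.5,0,0,0,0.25],[0,0,0.8,0,0,0,0.25],[-2.3,-3.1,0,0,0,-0.025,0.25],[-2.3,-3.1,0,0,0,-0.025,0.25],[-2.3,-3.1,0,0,0,-0.025,0.25],[-2.4,-3.1,0,0,0,0,0.25],[-2.4,-3.1,0,0,0,0,0.25],[-2.3,-3.0,0,0,0,0,0.25],[0,0,0,0,0,0,0.25],[0,0,0,0,0,0,0.25]],
])

```text
time_s: 18.25
tool_pos: [423.6, 251.8, 153.8]
ee_rot: [-3.142, -0.0, 1.54]
force: [1.0, 0.1, -0.3]
opening: 29.6
```

Run:
```python
from h import *
st=state();s=snap("wrist","w9");print(st['time_s'],st['opening'],st['tool_pos'],st['ee_rot'])
i=cv2.imread("pics/w9.png")[130:320,160:360]
cv2.imwrite("pics/c9.png",cv2.resize(i,None,fx=3,fy=3,interpolation=cv2.INTER_CUBIC))
```

```text
18.25 29.58219156336478 [423.59840885 251.84800151 153.76734522] [-3.14155079e+00 -2.09676415e-04  1.53969005e+00]
```

View pics/c9.png

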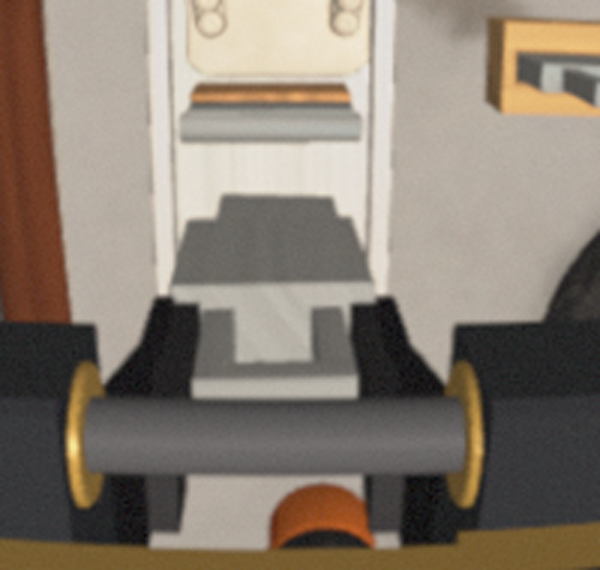

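Run:
```python
from h import *
s=snap("wrist")
c=lambda x,y,z:np.round(atz(s,130+y/3,160+x/3,z)[:2],1)
print('first front bottom',c(220,197,10),c(335,198,10),'held bottom front',c(187,218,118),c(355,219,118),'bar',c(180,140,55.7),c(360,140,55.7))
```

```text
first front bottom [403.6 237.1] [448.3 235.3] held bottom front [402.  261.1] [446.6 259.4] bar [394.4 269.5] [453.9 267.7]
```

Request:
move_arm([
  [[0,0.1,-4,0,0,0,0.25],[0,0,-3,0,0,0,0.25],[0,0,-2,0,0,0,0.25],[0,0,-1.5,0,0,0,0.25],[0,0,0,0,0,0,0.25],[0,0,0,0,0,0,0.25]],
])

```text
time_s: 18.95
tool_pos: [424.8, 253.9, 48.6]
ee_rot: [3.141, -0.0, 1.541]
force: [-0.1, 0.4, -0.5]
opening: 29.6
```

Request:
move_arm([
  [[0,-0.2,0,0,0,0,0.25],[0,0,-0.1,0,0,0,0.25],[0,0,0,0,0,0,0.25]],
])

```text
time_s: 19.25
tool_pos: [424.4, 251.3, 48.5]
ee_rot: [3.14, -0.0, 1.541]
force: [-0.3, -0.1, -0.3]
opening: 29.5
```

Request:
move_arm([
  [[0,-0.15,0,0,0,0,0.25],[0,0,-0.1,0,0,0,0.25],[0,0,0,0,0,0,0.25]],
])

```text
time_s: 19.55
tool_pos: [423.9, 249.6, 46.9]
ee_rot: [3.142, -0.0, 1.541]
force: [-0.4, -0.2, -1.1]
opening: 29.5
```

Request:
move_arm([
  [[0,-0.15,0,0,0,0,0.25],[0,0,0,0,0,0,0.25],[0,0,0,0,0,0,0.25]],
])

```text
time_s: 19.85
tool_pos: [423.9, 248.1, 46.8]
ee_rot: [-3.142, 0.0, 1.541]
force: [0.6, 0.2, -0.9]
opening: 29.6
```

Request:
move_arm([
  [[0,-0.15,0,0,0,0,0.25],[0,0,-0.1,0,0,0,0.25],[0,0,0,0,0,0,0.25]],
])

```text
time_s: 20.15
tool_pos: [424.4, 247.5, 46.0]
ee_rot: [3.14, -0.001, 1.54]
force: [-0.5, 4.5, 0.6]
opening: 29.3
```

Request:
move_arm([
  [[0,0,-0.1,0,0,0,0.25],[0,0,-0.1,0,0,0,0.25],[0,0,0,0,0,0,0.25]],
])

```text
time_s: 20.45
tool_pos: [424.5, 247.6, 45.2]
ee_rot: [3.14, -0.002, 1.54]
force: [-2.7, 4.7, 10.5]
opening: 29.4
```

Request:
move_arm([
  [[0,0,0.1,0,0,0,0.5],[0,0,0,0,0,0,0.5],[0,0,0,0,0,0,0.5],[0,0,3,0,0,0,0.5],[0,0,5,0,0,0,0.5],[0,0,3,0,0,0,0.5],[2.6,2.8,0,0,0,0.03,0.69],[2.6,3,0,0,0,0.03,0.69],[2.6,3,0,0,0,0.03,0.69],[2.6,3.2,0,0,0,0.03,0.69],[2.6,3.2,0,0,0,0.025,0.69],[0,0,0,0,0,0,0.69]],
])

```text
time_s: 21.65
tool_pos: [557.4, 402.0, 153.9]
ee_rot: [3.137, -0.002, 1.688]
force: [-0.5, -0.8, -0.5]
opening: 60.1
```

Request:
move_arm([
  [[0,0,0,0,0,0,0.69]],
])

```text
time_s: 21.75
tool_pos: [553.4, 398.4, 153.4]
ee_rot: [-3.139, 0.002, 1.686]
force: [-0.4, -0.0, 0.5]
opening: 60.0
```

Run:
```python
from h import *
st=state();s=snap("wrist","w10");print(st['time_s'],st['opening'],st['tool_pos'],st['ee_rot'])
a=snap("scene","s10");b=snap("side","d10")
i=cv2.imread("pics/w10.png")[130:290,160:350]
cv2.imwrite("pics/c10.png",cv2.resize(i,None,fx=3.5,fy=3.5,interpolation=cv2.INTER_CUBIC))
j=cv2.imread("pics/d10.png")[160:280,200:340];k=cv2.imread("pics/s10.png")[160:280,140:300]
cv2.imwrite("pics/c10d.png",cv2.resize(cv2.hconcat([j,k]),None,fx=2.6,fy=2.6,interpolation=cv2.INTER_CUBIC))
q=proj(s,[555.9,398.8,100]);print((q[1]-160)*3.5,(q[0]-130)*3.5)
```

```text
21.75 59.967454243924315 [553.42976658 398.35123749 153.39243242] [-3.13925210e+00  1.63141174e-03  1.68638674e+00]
330.47004561168956 263.50010465426595
```

View pics/c10.png

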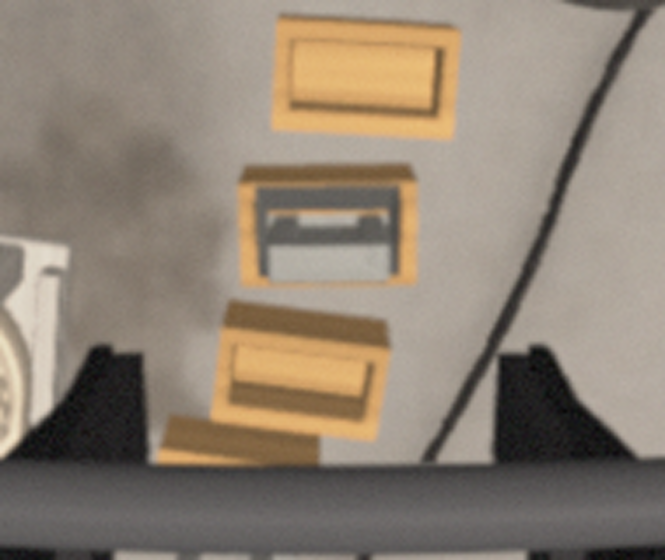

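View pics/c10d.png

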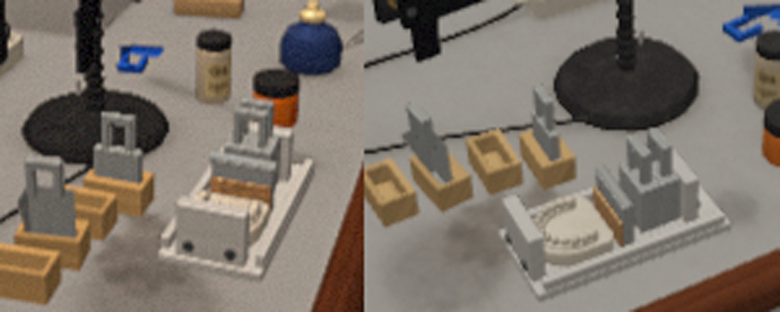

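Request:
move_arm([
  [[0.25,0.05,-4,0,0,0,0.69],[0,0,-4,0,0,0,0.69],[0,0,-2.3,0,0,0,0.69],[0,0,0,0,0,0,0.69],[0,0,0,0,0,0,0.6],[0,0,0,0,0,0,0.25],[0,0,0,0,0,0,0.25],[0,0,0,0,0,0,0.25],[0,0,0,0,0,0,0.25],[0,0,0,0,0,0,0.25]],
], newtons=60)

```text
time_s: 22.9
tool_pos: [556.9, 399.6, 52.9]
ee_rot: [3.14, -0.001, 1.686]
force: [-0.5, 0.7, 3.4]
opening: 29.3
```

Request:
move_arm([
  [[0,0,2,0,0,0,0.25],[0,0,4,0,0,0,0.25],[0,0,3.5,0,0,0,0.25],[-2.65,-2.5,0,0,0,-0.03,0.25],[-2.65,-2.5,0,0,0,-0.03,0.25],[-2.65,-2.5,0,0,0,-0.03,0.25],[-2.65,-2.5,0,0,0,-0.03,0.25],[-2.65,-2.5,0,0,0,-0.025,0.25],[0,0,0,0,0,0,0.25],[0,0,0,0,0,0,0.25]],
])

```text
time_s: 23.9
tool_pos: [423.8, 274.0, 147.1]
ee_rot: [3.141, -0.0, 1.54]
force: [1.1, -0.0, -0.7]
opening: 29.5
```

Run:
```python
from h import *
st=state();s=snap("wrist","w11");print(st['time_s'],st['opening'],st['tool_pos'],st['ee_rot'],st['force'],st['wrist_torque'])
a=snap("scene","s11");b=snap("side","d11")
i=cv2.imread("pics/w11.png")[110:320,160:360]
cv2.imwrite("pics/c11.png",cv2.resize(i,None,fx=2.8,fy=2.8,interpolation=cv2.INTER_CUBIC))
j=cv2.imread("pics/d11.png")[140:260,220:340];k=cv2.imread("pics/s11.png")[140:260,170:300]
cv2.imwrite("pics/c11d.png",cv2.resize(cv2.hconcat([j,k]),None,fx=3.2,fy=3.2,interpolation=cv2.INTER_CUBIC))
```

```text
23.9 29.475057441130534 [423.80904817 274.01703688 147.06105005] [ 3.14100910e+00 -3.66027916e-04  1.54028318e+00] [ 1.1113654  -0.02807296 -0.73982603] [-0.02930492 -0.17152302 -0.00942458]
```

View pics/c11.png

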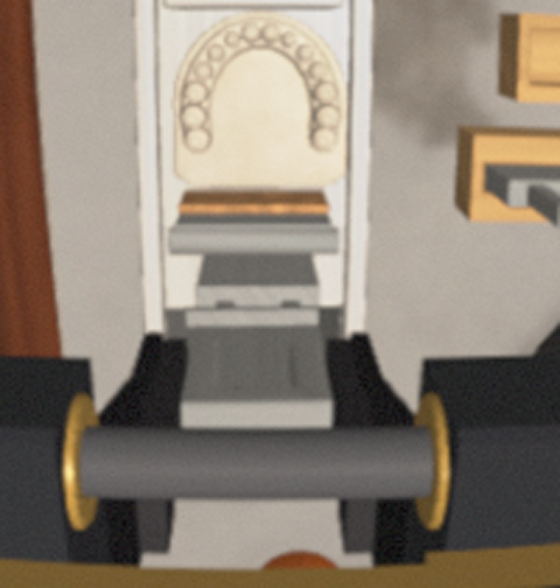

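View pics/c11d.png

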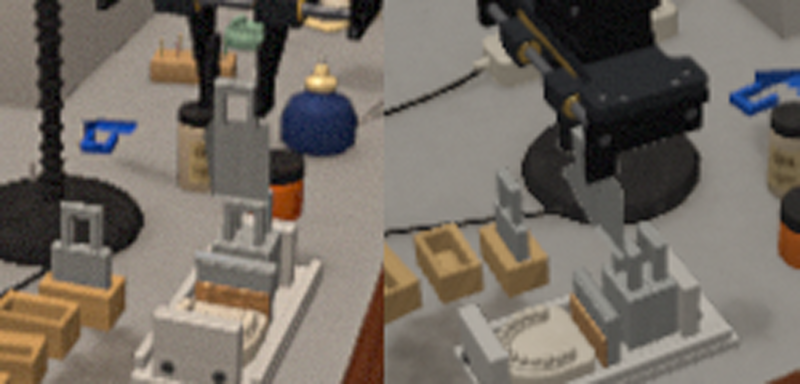

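Run:
```python
from h import *
s=snap("wrist")
c=lambda x,y,z:np.round(atz(s,110+y/2.8,160+x/2.8,z)[:2],1)
print('bar back',c(170,252,55.5),c(337,252,55.5))
print('sp2 front top',c(198,286,60),c(317,286,60),'front bottom',c(205,255,10),c(317,255,10))
print('tip front(+y) edge',c(187,309,100),c(325,311,100),'tip rear',c(187,326,100),c(325,326,100),'L/R at 309 ',c(165,309,100),c(347,309,100))
```

```text
bar back [395.4 269.8] [454.4 268.1]
sp2 front top [405.  258.4] [446.8 257.1] front bottom [404.5 255. ] [450.5 253.7]
tip front(+y) edge [404.5 264.4] [446.4 262.5] tip rear [404.2 258.9] [446.4 257.6] L/R at 309  [397.8 264.6] [453.1 263. ]
```

Request:
move_arm([
  [[0,0.18,-2,0,0,0,0.25],[0,0,-2.4,0,0,0,0.25],[0,0,0,0,0,0,0.25],[0,0,0,0,0,0,0.25]],
])

```text
time_s: 24.5
tool_pos: [424.3, 276.4, 102.6]
ee_rot: [-3.141, 0.0, 1.541]
force: [0.2, -0.2, -0.7]
opening: 29.4
```

Run:
```python
from h import *
st=state();s=snap("wrist","w12");print(st['time_s'],st['opening'],st['tool_pos'],st['ee_rot'],st['force'],st['wrist_torque'])
a=snap("scene","s12")
i=cv2.imread("pics/w12.png")[130:330,180:350]
k=cv2.imread("pics/s12.png")[170:290,190:300]
cv2.imwrite("pics/c12.png",cv2.resize(i,None,fx=3,fy=3,interpolation=cv2.INTER_CUBIC))
cv2.imwrite("pics/c12d.png",cv2.resize(k,None,fx=5,fy=5,interpolation=cv2.INTER_CUBIC))
```

```text
24.5 29.436763981650422 [424.25797977 276.35468174 102.62493718] [-3.14092132e+00  2.48236632e-04  1.54118850e+00] [ 0.17352656 -0.1916065  -0.66792025] [-0.00406475 -0.09804169  0.0310089 ]
```

View pics/c12.png

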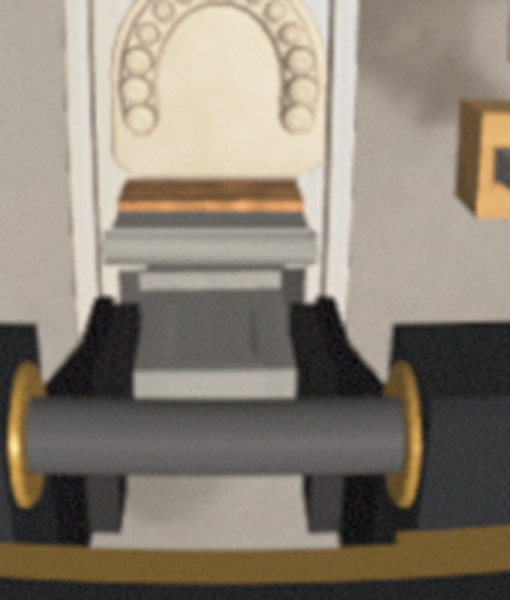

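View pics/c12d.png

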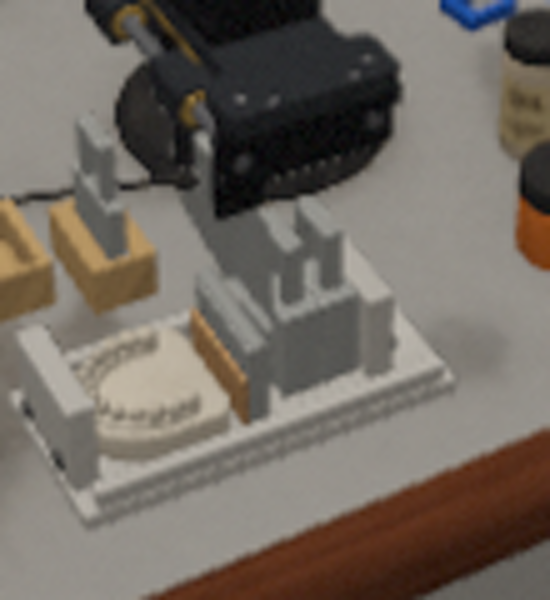

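```bash
cat > ov.py <<'E'
from h import *
import sys
def wire(img,s,pts,edges,col,f,o):
    P=[proj(s,p) for p in pts]
    for a,b in edges:
        A=[int((P[a][1]-o[1]+.5)*f),int((P[a][0]-o[0]+.5)*f)];B=[int((P[b][1]-o[1]+.5)*f),int((P[b][0]-o[0]+.5)*f)]
        cv2.line(img,tuple(A),tuple(B),col,1,cv2.LINE_AA)
def box(x,y,z): return [np.array([a,b,c]) for a in x for b in y for c in z]
BE=[(0,1),(2,3),(4,5),(6,7),(0,2),(1,3),(4,6),(5,7),(0,4),(1,5),(2,6),(3,7)]
def place(pts,pos,yaw):
    c,sn=np.cos(yaw),np.sin(yaw);M=np.array([[c,-sn,0],[sn,c,0],[0,0,1]]);return [M@p+pos for p in pts]
def wedge():
    b=[np.array([x,y,z]) for x in(-20,20) for (y,z) in((-2.5,0),(-2.5,60),(2.5,0),(23.5,60))]
    return b,box((-15,15),(5.5,15.5),(60,94))
def draw(s,fn,out,crop,f,wpos,yaw,sp=[]):
    r0,r1,c0,c1=crop;i=cv2.imread(fn)[r0:r1,c0:c1];i=cv2.resize(i,None,fx=f,fy=f,interpolation=cv2.INTER_CUBIC)
    for q in wedge(): wire(i,s,place(q,np.array(wpos),yaw),BE,(0,0,255),f,(r0,c0))
    for p in sp:
        for q in (box((-22,22),(-10,10),(0,50)),box((-15,15),(-5,5),(50,84))): wire(i,s,place(q,np.array(p),yaw),BE,(0,255,0),f,(r0,c0))
    cv2.imwrite(out,i)
E
python3 - <<'E'
from ov import *
st=state();print(st['time_s'])
s=snap("wrist","w13");T=st['tool_pos'];print(T)
yaw=st['ee_rot'][2]-np.pi/2
wp=[T[0]+1,T[1]-10.5,T[2]-46.9]
sp=[[425,247.5,10],[425,227.5,10]]
draw(s,"pics/w13.png","pics/o13.png",(130,330,180,350),3,wp,yaw,sp)
a=snap("scene","s13"); draw(a,"pics/s13.png","pics/o13s.png",(170,290,190,300),5,wp,yaw,sp)
E
```

```text
24.6
[425.00209191 276.54157742 103.61155622]
```

View pics/o13.png

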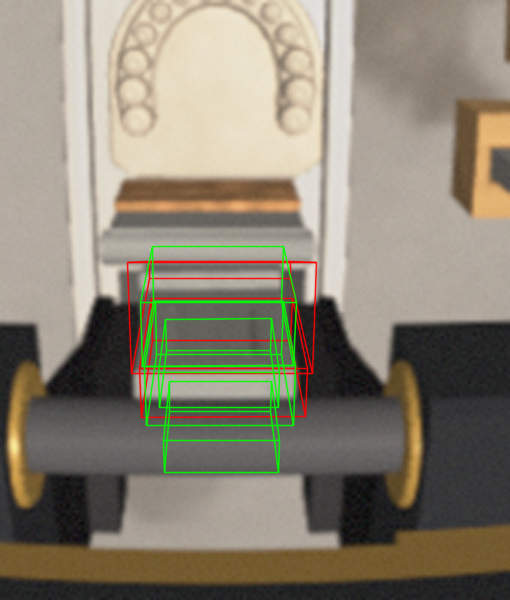

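View pics/o13s.png

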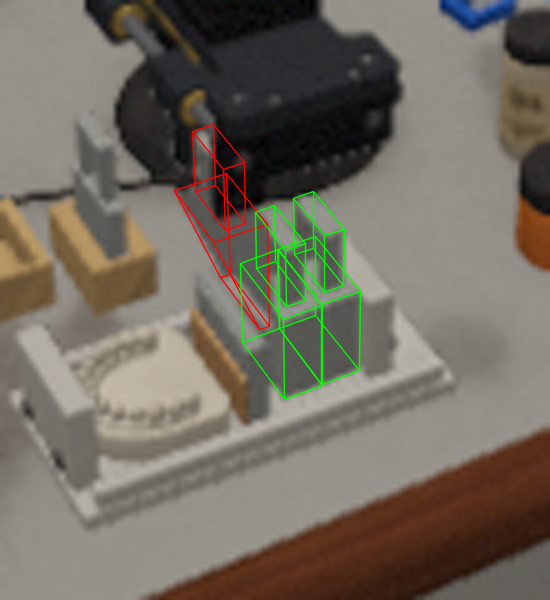

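Request:
move_arm([
  [[0,-0.2,0,0,0,0,0.25],[0,0,-0.3,0,0,0,0.25],[0,0,-0.3,0,0,0,0.25],[0,0,0,0,0,0,0.25]],
])

```text
time_s: 25.1
tool_pos: [423.6, 273.8, 96.5]
ee_rot: [-3.141, 0.0, 1.541]
force: [-0.6, 0.0, -0.4]
opening: 28.8
```

Request:
move_arm([
  [[0,-0.05,-0.3,0,0,0,0.25],[0,0,-0.3,0,0,0,0.25],[0,0,0,0,0,0,0.25]],
])

```text
time_s: 25.4
tool_pos: [423.6, 273.3, 90.3]
ee_rot: [-3.141, 0.0, 1.541]
force: [0.7, 1.5, -0.8]
opening: 29.5
```

Request:
move_arm([
  [[0,0,-0.2,0,0,0,0.25],[0,0,0,0,0,0,0.25],[0,0,0,0,0,0,0.25]],
])

```text
time_s: 25.7
tool_pos: [423.9, 273.4, 88.8]
ee_rot: [-3.141, 0.0, 1.541]
force: [0.9, -0.3, -1.7]
opening: 29.3
```

Request:
move_arm([
  [[0,0,-0.2,0,0,0,0.25],[0,0,0,0,0,0,0.25],[0,0,0,0,0,0,0.25]],
])

```text
time_s: 26.0
tool_pos: [424.0, 273.5, 86.8]
ee_rot: [3.141, 0.0, 1.541]
force: [0.0, -0.5, -0.9]
opening: 29.4
```

Request:
move_arm([
  [[0,0,-0.2,0,0,0,0.25],[0,0,0,0,0,0,0.25],[0,0,0,0,0,0,0.25]],
])

```text
time_s: 26.3
tool_pos: [424.0, 273.5, 84.8]
ee_rot: [3.142, 0.0, 1.541]
force: [0.2, -0.8, -1.0]
opening: 29.3
```

Request:
move_arm([
  [[0,-0.15,0,0,0,0,0.25],[0,0,0,0,0,0,0.25],[0,0,0,0,0,0,0.25]],
])

```text
time_s: 26.6
tool_pos: [424.0, 272.2, 84.8]
ee_rot: [3.141, -0.001, 1.54]
force: [0.7, 0.4, -1.2]
opening: 29.4
```

Request:
move_arm([
  [[0,-0.1,0,0,0,0,0.25],[0,0,0,0,0,0,0.25],[0,0,0,0,0,0,0.25]],
])

```text
time_s: 26.9
tool_pos: [424.0, 271.4, 85.0]
ee_rot: [3.141, -0.001, 1.54]
force: [-0.3, 1.6, -0.6]
opening: 29.3
```

Request:
move_arm([
  [[0,-0.03,-0.2,0,0,0,0.25],[0,0,0,0,0,0,0.25],[0,0,0,0,0,0,0.25]],
])

```text
time_s: 27.2
tool_pos: [424.4, 271.1, 83.0]
ee_rot: [3.141, -0.001, 1.541]
force: [-0.5, 3.0, 0.3]
opening: 29.0
```

Request:
move_arm([
  [[0,0,-0.2,0,0,0,0.25],[0,0,0,0,0,0,0.25],[0,0,0,0,0,0,0.25]],
])

```text
time_s: 27.5
tool_pos: [424.4, 270.9, 80.9]
ee_rot: [3.141, -0.0, 1.541]
force: [1.8, 2.9, 0.9]
opening: 29.3
```

Request:
move_arm([
  [[0,0,-0.2,0,0,0,0.25],[0,0,0,0,0,0,0.25],[0,0,0,0,0,0,0.25]],
])

```text
time_s: 27.8
tool_pos: [424.2, 270.8, 78.8]
ee_rot: [3.141, -0.0, 1.541]
force: [1.3, 2.9, 1.4]
opening: 29.3
```

Request:
move_arm([
  [[0,0,-0.15,0,0,0,0.25],[0,0,0,0,0,0,0.25],[0,0,0,0,0,0,0.25]],
])

```text
time_s: 28.1
tool_pos: [424.1, 270.7, 77.3]
ee_rot: [3.141, -0.0, 1.541]
force: [1.1, 3.0, 1.8]
opening: 29.1
```

Request:
move_arm([
  [[0,0,-0.15,0,0,0,0.25],[0,0,0,0,0,0,0.25],[0,0,0,0,0,0,0.25]],
])

```text
time_s: 28.4
tool_pos: [423.9, 270.7, 75.8]
ee_rot: [3.142, -0.0, 1.541]
force: [1.4, 3.0, 0.6]
opening: 29.3
```

Request:
move_arm([
  [[0,0,-0.15,0,0,0,0.25],[0,0,0,0,0,0,0.25],[0,0,0,0,0,0,0.25]],
])

```text
time_s: 28.7
tool_pos: [423.9, 270.7, 74.3]
ee_rot: [-3.142, 0.0, 1.541]
force: [0.7, 4.5, 2.2]
opening: 29.3
```

Run:
```python
from h import *
st=state();s=snap("wrist","w14");print(st['time_s'],st['opening'],st['tool_pos'],st['ee_rot'],st['force'],st['wrist_torque'])
a=snap("scene","s14");b=snap("side","d14")
i=cv2.imread("pics/w14.png")[120:330,170:350]
cv2.imwrite("pics/c14.png",cv2.resize(i,None,fx=2.8,fy=2.8,interpolation=cv2.INTER_CUBIC))
j=cv2.imread("pics/d14.png")[150:270,240:340];k=cv2.imread("pics/s14.png")[170:290,190:300]
cv2.imwrite("pics/c14d.png",cv2.resize(cv2.hconcat([j,k]),None,fx=3.8,fy=3.8,interpolation=cv2.INTER_CUBIC))
```

```text
28.7 29.284179741896324 [423.90089201 270.69253998  74.29791881] [-3.14152065e+00  5.06453221e-05  1.54079608e+00] [0.73948156 4.45854065 2.17457644] [ 0.87392693 -0.24708547 -0.07203254]
```

View pics/c14.png

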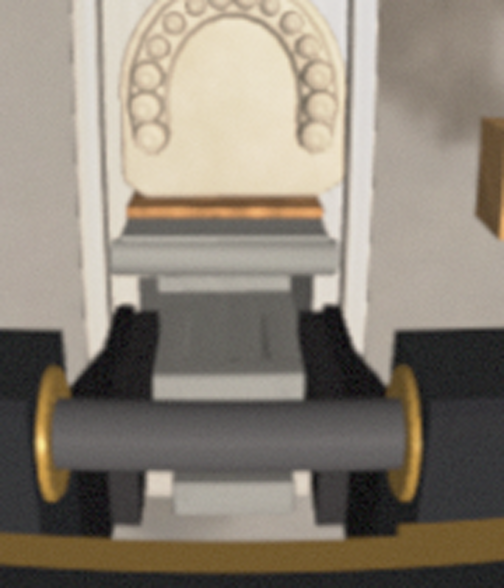

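View pics/c14d.png

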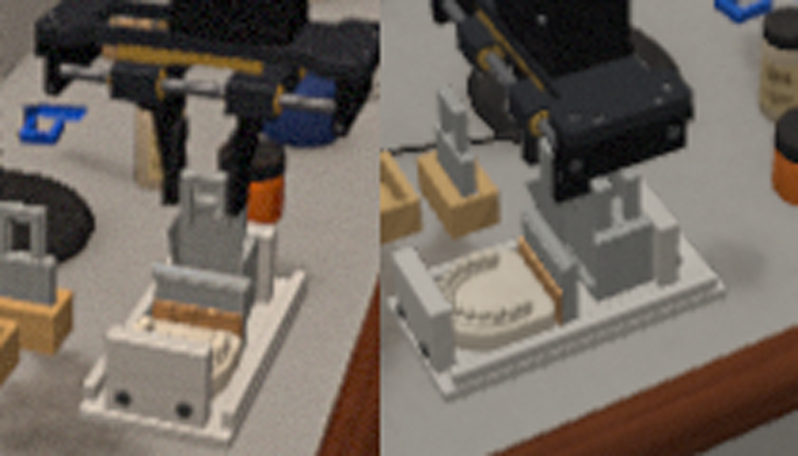

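Request:
move_arm([
  [[0,0,-0.1,0,0,0,0.25],[0,0,0,0,0,0,0.25],[0,0,0,0,0,0,0.25]],
])

```text
time_s: 29.15
tool_pos: [423.9, 270.7, 73.4]
ee_rot: [-3.142, 0.0, 1.541]
force: [0.7, 3.4, 2.8]
opening: 29.0
```

Request:
move_arm([
  [[0,0,-0.1,0,0,0,0.25],[0,0,0,0,0,0,0.25],[0,0,0,0,0,0,0.25]],
])

```text
time_s: 29.45
tool_pos: [423.9, 270.7, 72.3]
ee_rot: [-3.142, 0.0, 1.541]
force: [0.4, 3.6, 4.3]
opening: 29.3
```

Request:
move_arm([
  [[0,0,-0.1,0,0,0,0.25],[0,0,0,0,0,0,0.25],[0,0,0,0,0,0,0.25]],
])

```text
time_s: 29.75
tool_pos: [423.9, 270.7, 71.3]
ee_rot: [3.142, 0.0, 1.541]
force: [0.6, 3.2, 3.6]
opening: 29.0
```

Request:
move_arm([
  [[0,0,-0.1,0,0,0,0.25],[0,0,0,0,0,0,0.25],[0,0,0,0,0,0,0.25]],
])

```text
time_s: 30.05
tool_pos: [424.0, 270.6, 70.5]
ee_rot: [3.141, 0.0, 1.541]
force: [0.6, 2.3, 5.6]
opening: 29.5
```

Request:
move_arm([
  [[0,0,-0.1,0,0,0,0.25],[0,0,0,0,0,0,0.25],[0,0,0,0,0,0,0.25]],
])

```text
time_s: 30.35
tool_pos: [424.1, 270.5, 70.0]
ee_rot: [3.141, 0.0, 1.541]
force: [-1.3, 1.1, 9.1]
opening: 29.1
```

Request:
move_arm([
  [[0,0,-0.1,0,0,0,0.25],[0,0,0,0,0,0,0.25],[0,0,0,0,0,0,0.25]],
])

```text
time_s: 30.65
tool_pos: [424.2, 270.4, 69.6]
ee_rot: [3.141, 0.0, 1.541]
force: [-0.6, 0.8, 15.2]
opening: 29.1
```

Request:
move_arm([
  [[0,0,-0.1,0,0,0,0.25],[0,0,0,0,0,0,0.25],[0,0,0,0,0,0,0.25]],
])

```text
time_s: 30.95
tool_pos: [424.3, 270.3, 69.2]
ee_rot: [3.14, 0.0, 1.541]
force: [-1.5, 1.1, 19.7]
opening: 29.4
```

Request:
move_arm([
  [[0,0,-0.1,0,0,0,0.25],[0,0,0,0,0,0,0.25],[0,0,0,0,0,0,0.25]],
])

```text
time_s: 31.25
tool_pos: [424.4, 270.3, 68.9]
ee_rot: [3.14, 0.0, 1.541]
force: [-2.5, -1.0, 25.2]
opening: 29.0
```

Request:
move_arm([
  [[0,0,-0.1,0,0,0,0.25],[0,0,0,0,0,0,0.25],[0,0,0,0,0,0,0.25],[0,0,0,0,0,0,0.25]],
])

```text
time_s: 31.65
tool_pos: [424.5, 270.3, 68.7]
ee_rot: [3.14, 0.0, 1.541]
force: [-3.6, -1.3, 31.0]
opening: 29.5
```

Run:
```python
from h import *
st=state();s=snap("wrist","w15");print(st['time_s'],st['opening'],st['tool_pos'],st['ee_rot'],st['force'],st['wrist_torque'])
a=snap("scene","s15");b=snap("side","d15")
i=cv2.imread("pics/w15.png")[120:330,170:350]
cv2.imwrite("pics/c15.png",cv2.resize(i,None,fx=2.8,fy=2.8,interpolation=cv2.INTER_CUBIC))
j=cv2.imread("pics/d15.png")[150:270,240:340];k=cv2.imread("pics/s15.png")[170:290,190:300]
cv2.imwrite("pics/c15d.png",cv2.resize(cv2.hconcat([j,k]),None,fx=3.8,fy=3.8,interpolation=cv2.INTER_CUBIC))
```

```text
31.65 29.498397866148466 [424.46455674 270.31172732  68.66823488] [3.13953232e+00 1.60984172e-04 1.54077799e+00] [-3.64915717 -1.31285397 30.99970027] [ 0.08456315  0.67413734 -0.21781825]
```

View pics/c15.png

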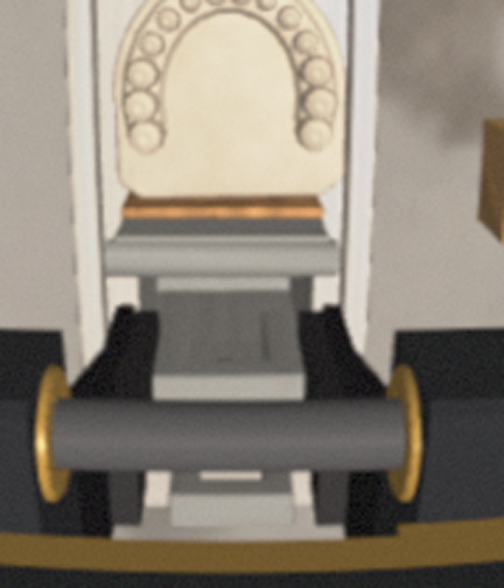

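View pics/c15d.png

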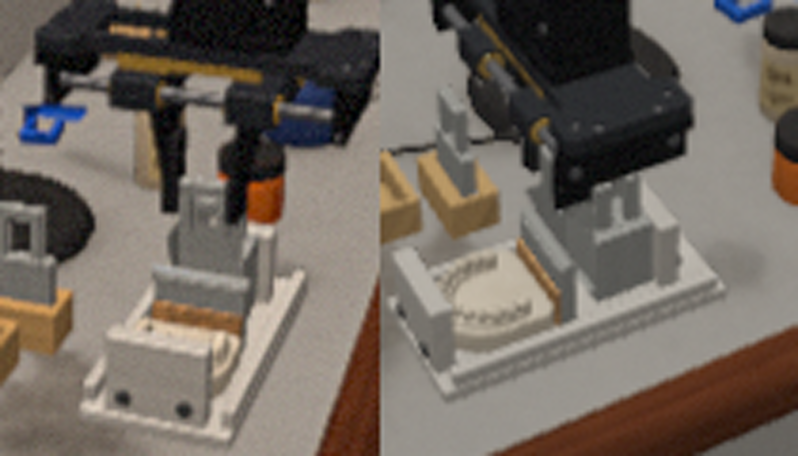

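Request:
move_arm([
  [[0,0,0,0,0,0,0.25],[0,0,0,0,0,0,0.25],[0,0,0,0,0,0,0.25],[0,0,0,0,0,0,0.25]],
])

```text
time_s: 32.2
tool_pos: [424.5, 270.3, 68.7]
ee_rot: [3.14, 0.0, 1.541]
force: [-3.4, -1.9, 31.4]
opening: 29.0
```

Run:
```python
from h import *
print(job.job_done()); st=state(); print(st['time_s'],st['force'],st['opening'],st['tool_pos'])
```

```text
the job is handed in; nothing more can be done
None
the job is handed in; nothing more can be done
```

I handed the job in at about 32 s with the wedge still gripped and pressed tight; no verdict came back.

**What I did:** I measured the gap at about 51 mm. I stood both 20 mm spacers upright against the stop, feeling each one touch the stop or spacer and then the floor. The thin spacer stayed in its holder. I put the grey wedge in point-down and pressed until the upward force climbed from about 4 N to a steady 31 N.

**Last checks:**
- The final pictures show the jaw against the model, both spacers upright, and nothing nearby moved.
- By reckoning, the wedge tip is about 38 mm below the top of the bar. I could not see the tip itself.
- The force held at 31 N and the pose did not move over a further 0.4 s.

**What disagreed or went wrong:**
- **Finger length:** in the pictures the fingers end about 22 mm short of where the reported tool tip is. My first grasp therefore missed, and the fingertips pressed lightly (about 18 N) on a loop top. I gripped lower after that.
- **Wedge depth:** the wedge went about 7 mm deeper than my gap estimate predicted, so the gap was probably about 2 mm wider than I measured.
- **Clamping force:** I had no figure for what crushes the plaster, so 31 N was my judgement of firm but safe.

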